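Unlock the dental curing pot with the pull hook and take off its bayonet lid

TASK

Open the dental pressure pot: with the hooked rod, reach into the gap between its two boxes and draw the lid's locking bolt fully back, without touching the bolt with the fingers, then lay the rod down flat on the bench. Twist the lid a quarter turn anticlockwise out of its claws, lift it off and set it down, not dropped, right way up and wholly on the round rubber mat. Leave everything else where it is.

Things in the scene. Friction and masses are not known exactly. Their poses are not given: they have to be found in the camera images.
- pot_mouth (a point): Centre of the pot's mouth, on the top face of its steel rim, 95 mm above the bench; the pot's axis is z, up. Rim 100 mm in radius. The pot, a control box and an air unit are fixed on one base plate, whose axes these are. Control box: x -100 to -30 mm here; air unit: x 30 to 100 mm; both y -250 to -95 mm, tops 232 mm above the bench. The gap between them (x -30 to 30) holds the lid's locking bolt.
- gap_mouth (a point): Middle of the open end of the 60 mm gap between the two boxes, at y = -250 mm of pot_mouth and the height of the knob's middle (124 mm above the bench). y points into the gap, towards the pot. The gap is open above, but too narrow and deep for a gripper. On its floor runs the bolt, along y at x = 0, its axis 23 mm below this point, in two bearings whose tops lie 12 mm (inner) and 15 mm (outer) below this point.
- claw (a point): Underside of one of the rim's two bayonet claws, 87 mm from the pot's axis towards the bolt (-y of pot_mouth) and 15 mm above the rim; the other claw is opposite (+y). Each is 50 degrees wide, spans 77 to 98 mm from the axis, has its top 27 mm above the rim and is closed at its clockwise end seen from above, so that the lid turns out anticlockwise only. The bolt passes through this one.
- bolt (a joint): Locking bolt, a 12 mm round steel bar along the gap: 0 is fully in (locked, its tip in the notch of a lug of the lid), 0.030 m fully drawn back. It starts within 0.004 m of locked. It moves away from the pot, along -y of pot_mouth, against about 3 N of friction, and stays where it is left. The lid can turn from about 0.015 m on.
- bolt_knob: The bolt's knob, an upright steel pin 10 mm thick: origin on its axis, 124 mm above the bench; it reaches from the bolt's upper side, 17 mm below the origin, to 17 mm above it. Axes as pot_mouth. Locked, it stands 150 mm from the pot's axis, 100 mm inside the gap's mouth, with 31 mm free between it and the inner bearing on its pot side (+y); the outer bearing's middle is 63 mm from it to -y.
- hook_grip (a point): Centre of the wooden handle of the hooked rod (110 mm long, 22 mm square, lying on the bench, this point 11 mm up). x runs along the rod to the hook, z up, y to the side to which the hook points. A 7 mm steel shaft goes on from the handle. Mass 0.14 kg, balanced 35 mm ahead of this point. It lies beside a like rod without a hook; either may be in either place.
- hook_bend (a point): Corner of the hooked rod, on the shaft's axis 190 mm ahead of hook_grip: here the 7 mm bar bends at right angles and runs 24 mm along the rod's +y (level as the rod lies) to its rounded free end. Axes as hook_grip.
- lid_handle (a point): Centre of the black handle bar on the pot's round lid: bar 100 mm along y, 16 mm thick along x, 46 mm tall. The lid's top face is 25 mm below this point, its underside 55 mm below; z up. The lid lies loose on the pot's rim, axes about those of pot_mouth. Bolt back, it turns anticlockwise from above and is clear of the claws from 50 to 130 degrees, best at 90.
- lid_lug (a point): Tip of one of the lid's two lugs, 86 mm from its axis at -y, at the underside; the other is at +y. Lugs are 45 mm wide, 12 mm thick, with a 20 mm notch in the middle for the bolt. Locked, both lie under the claws. The lid is an aluminium disc 144 mm in diameter, 30 mm thick, mass 0.4 to 0.65 kg.
- mat: Round black rubber mat, 230 mm in diameter and 4 mm thick, fixed flat on the bench; origin at the centre of its underside.
- pusher_rod: Bystander: a rod like the hooked one but straight, with no hook; origin under the handle's centre, x along the shaft, whose end is 193 mm ahead. Handle 110 x 22 x 22 mm.
- jaw_cast: Bystander: plaster cast of a jaw, 62 x 66 mm, 33 mm tall; origin under its centre.
- jaw_cast_tall: Bystander: taller plaster cast of a jaw, 62 x 66 mm, 45 mm tall; origin under its centre.
- bowl: Bystander: black rubber mixing bowl, 110 mm across, 55 mm tall; origin under its centre.
- jar: Bystander: clear jar with a white cap, 72 mm across, 85 mm tall; origin under its centre.
- dappen_glass: Bystander: small eight-sided thick glass dish, 40 mm across and 30 mm tall; origin under its centre.

How it is judged:
On the way, in this order (a step that is already met when the one before it is completed fails the run):
1. the bolt is drawn back by at least 24 mm (value of joint bolt above 0.024 m), for 0.2 s.
2. the lid, still on the pot, is turned at least 43 degrees (0.75 rad) from its locked direction (angle between the y axis of lid_handle and the y axis of pot_mouth, either way round above 0.75 rad and distance between lid_handle and pot_mouth below 0.075 m), for 0.1 s.
3. the lid is lowered on to the mat while still held: its handle is less than 71 mm above the bench (at rest 59 mm) with the fingers gripping, so that it is not dropped (z of lid_handle in the frame of mat below 0.071 m and horizontal distance between lid_handle and mat below 0.035 m and contact force between the fingers and anything else above 2 N), for 0.05 s.
At the end, for the whole second after the job is handed in: The bolt is still drawn back (at least 24 mm of its 30); the lid lies right way up (within 0.1 rad of level) on the mat, its centre within 30 mm of the mat's centre so that none of it overhangs; the hooked rod lies flat on the bench (handle centre below 20 mm, hook below 25 mm) (value of joint bolt above 0.024 m and horizontal distance between lid_handle and mat below 0.03 m and z of lid_handle in the frame of mat between 0.052 and 0.066 m and angle between lid_handle's own z axis and vertical below 0.1 rad and height (world z) of hook_grip below 0.02 m and height (world z) of hook_bend below 0.025 m); the robot touches nothing.
It fails at once if the fingers touch the bolt or its knob (over 1 N): it is to be drawn with the hook (contact force between the fingers and bolt_knob above 1 N).
It fails at once if a bystander is moved by more than 40 mm (distance of any of pusher_rod, jaw_cast, jaw_cast_tall, bowl, jar, dappen_glass from where it was at the start of the episode above 0.04 m).
It also fails if it takes over 72 s, if anything falls off the work surface, if the arm or the gripper's body presses on something with over 40 N, if the wrist force passes 120 N, or if a joint passes its speed limit or range.

ROBOT

A 6-joint arm with a two-finger parallel gripper is mounted at the origin on the work surface. World frame = base frame: x ahead of the robot, y to its left, z up, the work surface at z = 0. Lengths are in m, angles in rad, forces in N, time in s.
With the tool pointing down it reaches from about 0.3 to 0.875 m from the base axis. Payload 4.2 kg.
Tool frame: the origin (TCP) lies midway between the tips of the shut fingers; the grasp point (between the pads) lies 19 mm behind it; z points along the fingers, y is the direction in which the jaws open and shut (so a half turn about z gives the same grasp; the last joint's range is limited). The gripper opens to 85 mm and grips with 20 to 120 N. Pads are 22 mm wide; open, the fingers measure 114 mm over their backs; the gripper's body (76 mm by 85 mm) begins 54 mm behind the grasp point. The pads swing forward as they close: fully open they stand 13 mm farther back than shut.
Start: joints at [-0.02, 0.32, 1.565, -0, 1.257, -0.02], TCP at [0.575, 0, 0.231] pointing down, gripper open.
Joint ranges: [-3.11, 3.11], [-0.84, 2.01], [0.21, 2.61], [-1.34, 4.49], [0.05, 2.63], [-2.56, 2.56]. Speed limits (rad/s): [2.57, 2.57, 3.14, 3.14, 3.14, 3.14].

INTERFACE

Orientations are given as a unit quaternion [x, y, z, w].
In Python, from workcell import sense, capture, hand_in, silhouettes, pinpoint gives the robot as it stands.
- The arm moves only by the tool apply_moves, never from a script. Its argument "moves" is a list that holds one entry, the list of rows, each a list of 7 numbers: the shift along the tool's x, y, z in mm, then the turn, a rotation vector about the tool's x, y, z in rad, then the opening, from 0 (shut) to 1 (fully open). In form: [[[x, y, z, rx, ry, rz, fingers], ...]]. A call has exactly 10 rows; each row shifts and turns the pose as measured when the row begins, along the tool's axes as they then stand; what a row does not reach is not made up. A row lasts 1/8 s, in which the tool goes at most 62.5 mm and 10.7 degrees, less where a joint would pass 70% of its speed; a pose out of reach is approached as far as the arm can. A call is refused whole if a number of a shift passes 62.5 or a number of a turn 0.188, either way. A call with a gripper value outside its range is refused whole. The fingers move at their own pace and stop on an object; "force" is the grip in N (left out, the last holds). Time passes only in rows, so rows that do not move let the fingers close, or fill a call up. It gives the time, the measured TCP pose, the force and the opening at its end, in the units of the state.
- sense(): the state, without advancing time (a new reading comes with each control period).
- capture(name): name is "scene" or "side" or "wrist"; returns a dict with "color" (480x640x3 uint8, red, green, blue), "fx", "fy", "cx", "cy" (pixels), "R" (3x3) and "t" (3): a world point X has camera coordinates R X + t. Camera axes: x right, y down, z forward; pixel columns grow to the right and rows downward; lengths in m; the calibration is good to about 2 mm. A picture is of the moment at which its call begins. There is no depth.
- hand_in(): hands the job in, once; it reports no verdict.
Trained networks look in the newest picture that a camera, given by its name, has taken for a name from the list of things; names that differ only in an ending like _2 or _b are one class to them, and where a whole thing is asked for, a point or a joint stands for the part that bears it (a point fixed in the world has none). Each returns a list of dicts, best first, with "p" (0 to 1); they miss things now and then, are a little off and sometimes report something else, mostly with a low value. They report only what shows in the picture. A call takes as long as a camera call.
- silhouettes(camera, target): "mask" (480x640 bool, what is visible of it) and "box" ([left, top, right, bottom] in pixels, round what is visible of it).
- pinpoint(camera, target): "xy" ([column, row] in pixels: a listed point, or the origin of a listed thing).
The state is a dict: "time_s": time; "q": joint angles; "dq": joint speeds; "joint_efforts": joint torques, N m; "tcp_pos": TCP position; "orientation": TCP orientation; "ft_force": force on the tool from outside, world axes, zero at the start; "moment": the same for the moment, N m; "width": finger opening in m.
Only numpy, scipy, OpenCV 4.12 (cv2) and the standard library are available. Lean on these libraries where they do the work, as an engineer would, in place of code of your own. Each camera call takes 0.05 s, during which the arm holds its last target. There are 200 camera calls.

## Working session

There is one attempt and no reset: what is moved stays moved. The work goes in short steps, Python scripts to look and compute and a tool call to move; the robot and the scene stay as the last step left them, time stands still between calls to the robot, and variables do not carry over. Pictures are saved under pics/ and viewed, about 8 in all and at most 12, crops included, and the job is handed in when it is done.

Besides the shell and the picture viewer there is one more tool, called after ">>>" as a command line: name --argument value ..., lists and objects as JSON in quotes. apply_moves: Moves the arm, as the interface text tells. Its arguments: {"type":"object","properties":{"moves":{"type":"array","items":{"type":"array","items":{"type":"array","items":{"type":"number"}}}},"force":{"type":"number"}},"required":["moves"]}

```bash
mkdir -p pics; ls; cat > h.py <<'E'
import numpy as np, cv2
from workcell import sense, capture, hand_in, silhouettes, pinpoint
def pix(names, cams=("scene","side"), save=None):
    out={}
    for c in cams:
        im=capture(c)
        if save: cv2.imwrite(f"pics/{save}_{c}.png", im["color"][:,:,::-1])
        for n in names:
            r=pinpoint(c,n)
            out[c,n]=(im,[(np.round(d["xy"],1).tolist(),round(float(d["p"]),2)) for d in r[:3]])
    return out
def ray(im,xy):
    d=np.array([(xy[0]-im["cx"])/im["fx"],(xy[1]-im["cy"])/im["fy"],1.])
    R=np.array(im["R"]);o=-R.T@np.array(im["t"]);return o,R.T@d
def atz(im,xy,z):
    o,d=ray(im,xy);return o+d*(z-o[2])/d[2]
def tri(obs):
    A=np.zeros((3,3));b=np.zeros(3)
    for im,xy in obs:
        o,d=ray(im,xy);d=d/np.linalg.norm(d);P=np.eye(3)-np.outer(d,d);A+=P;b+=P@o
    X=np.linalg.solve(A,b)
    e=[]
    for im,xy in obs:
        o,d=ray(im,xy);d/=np.linalg.norm(d);e.append(np.linalg.norm((np.eye(3)-np.outer(d,d))@(X-o)))
    return X,max(e)
E
cat > m1.py <<'E'
from h import *
Z=dict(pot_mouth=.095,gap_mouth=.124,claw=.11,bolt_knob=.124,hook_grip=.011,hook_bend=.011,lid_handle=.15,lid_lug=.095,mat=0,pusher_rod=0,jaw_cast=0,jaw_cast_tall=0,bowl=0,jar=0,dappen_glass=0)
o=pix(list(Z),save="a")
for n in Z:
    obs=[]
    for c in("scene","side"):
        im,r=o[c,n]
        print(n,c,r,[np.round(atz(im,x[0],Z[n]),3).tolist() for x in r[:2]])
        if r: obs.append((im,r[0][0]))
    if len(obs)==2:
        X,e=tri(obs);print("   tri",np.round(X,3),round(e,4))
s=sense();print(s["time_s"],s["tcp_pos"],s["orientation"],s["width"])
E
python3 m1.py; python3 -c "
import cv2,numpy as np
cv2.imwrite('pics/a.png',cv2.imread('pics/a_scene.png'))"
```

```text
pics
pot_mouth scene [] []
pot_mouth side [([241.6, 217.1], 0.47)] [[0.387, 0.295, 0.095]]
gap_mouth scene [([342.3, 231.2], 0.59)] [[0.548, 0.098, 0.124]]
gap_mouth side [([318.3, 228.4], 0.59)] [[0.54, 0.096, 0.124]]
   tri [0.543 0.102 0.119] 0.0009
claw scene [] []
claw side [([304.2, 207.0], 0.64)] [[0.559, 0.251, 0.11]]
bolt_knob scene [([273.5, 262.5], 0.72)] [[0.528, -0.097, 0.124]]
bolt_knob side [([309.2, 215.5], 0.45)] [[0.544, 0.172, 0.124]]
   tri [ 0.509 -0.068  0.193] 0.0697
hook_grip scene [([242.0, 294.1], 0.84)] [[0.482, -0.176, 0.011]]
hook_grip side [([337.5, 331.4], 0.64)] [[0.473, -0.178, 0.011]]
   tri [ 0.476 -0.173  0.005] 0.0015
hook_bend scene [([175.5, 347.1], 0.48)] [[0.52, -0.378, 0.011]]
hook_bend side [([415.8, 315.6], 0.9)] [[0.664, -0.2, 0.011]]
   tri [ 0.583 -0.364  0.134] 0.0255
lid_handle scene [([413.0, 190.5], 0.8)] [[0.565, 0.326, 0.15]]
lid_handle side [] []
lid_lug scene [] []
lid_lug side [([301.1, 209.4], 0.79)] [[0.556, 0.269, 0.095]]
mat scene [] []
mat side [([392.5, 389.8], 0.87), ([235.3, 251.1], 0.72)] [[0.506, -0.378, 0.0], [0.355, 
[... 550 characters left out ...]
.6, 392.9], 0.73)] [[0.436, 0.478, 0.0], [0.731, -0.277, 0.0]]
bowl side [([243.2, 218.2], 0.56), ([318.7, 228.4], 0.29)] [[0.429, 0.465, 0.0], [0.621, 0.303, 0.0]]
   tri [ 0.432  0.483 -0.008] 0.002
jar scene [([254.9, 390.5], 0.95)] [[0.72, -0.283, 0.0]]
jar side [([460.6, 331.5], 0.98)] [[0.734, -0.28, 0.0]]
   tri [ 0.726 -0.286  0.009] 0.0026
dappen_glass scene [([189.0, 290.1], 0.58), ([244.1, 291.0], 0.3)] [[0.377, -0.277, 0.0], [0.468, -0.164, 0.0]]
dappen_glass side [([314.9, 378.3], 0.68)] [[0.375, -0.285, 0.0]]
   tri [ 0.376 -0.278 -0.004] 0.002
1.6 [ 5.75015660e-01 -6.08219239e-06  2.31345786e-01] [7.07097727e-01 7.07115834e-01 2.19046710e-05 3.53757788e-05] 0.08537401054649776
```

View pics/a_scene.png

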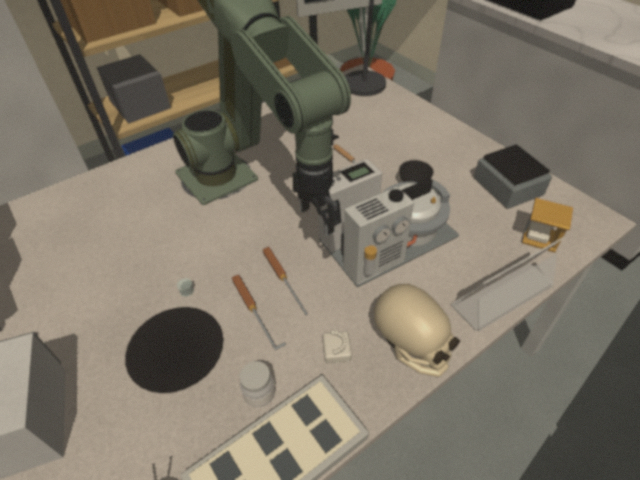

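View pics/a_side.png

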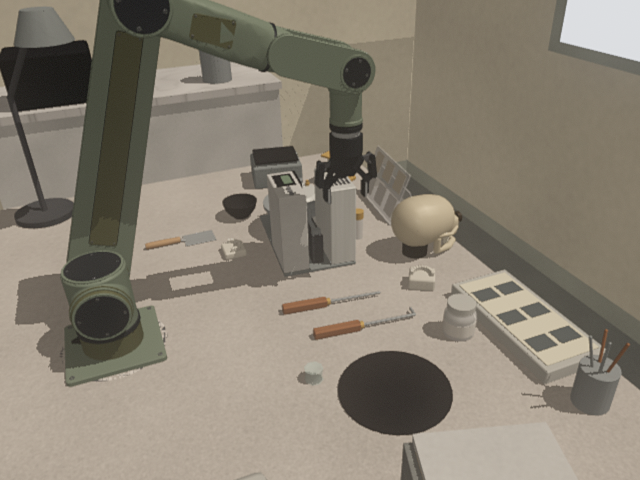

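The pot stands at about (0.56, 0.34) with the gap opening towards the robot's right. The hooked rod is the nearer one to the mat: handle at side (337,331), hook at side (412,313) pointing to +y. The mat is at side (392,390). The arm hides the pot, so I'll move over the rod first and look again.

```bash
cat >> h.py <<'E'
from scipy.spatial.transform import Rotation as Ro
def yaw():  # direction of tool y axis in world, deg
    v=Ro.from_quat(sense()["orientation"]).apply([0,1,0]);return np.degrees(np.arctan2(v[1],v[0]))
def plan(p,yawd,n=10,f=1.0,vmax=62.5):
    """rows to a tool-down pose: p TCP, tool y axis at yawd (deg)"""
    s=sense();R0=Ro.from_quat(s["orientation"]);p0=np.array(s["tcp_pos"])
    a=np.radians(yawd);c,sn=np.cos(a),np.sin(a)
    R1=Ro.from_matrix(np.array([[-sn,c,0],[c,sn,0],[0,0,-1.]]))
    R1=Ro.from_matrix(np.column_stack([np.cross([c,sn,0],[0,0,-1.]),[c,sn,0],[0,0,-1.]]))
    rv=(R0.inv()*R1).as_rotvec();d=np.array(p)-p0
    print("dist",np.round(d*1000),"rot",np.round(rv,3),"min rows",np.linalg.norm(d)/.0625,np.linalg.norm(rv)/.186)
    rows=[]
    for i in range(n):
        R=R0*Ro.from_rotvec(rv*i/n)
        rows.append(np.round(R.inv().apply(d/n)*1000,1).tolist()+np.round(rv/n,3).tolist()+[f])
    print(str([rows]).replace(" ",""))
E
python3 -c "
from h import *
print(yaw()); plan([.476,-.175,.20],-97.5)"
```

```text
0.0014671599501714626
dist [ -99. -175.  -31.] rot [ 0.    -0.     1.702] min rows 3.255893088204889 9.14904101189688
[[[-17.5,-9.9,3.1,0.0,-0.0,0.17,1.0],[-18.9,-6.8,3.1,0.0,-0.0,0.17,1.0],[-19.8,-3.5,3.1,0.0,-0.0,0.17,1.0],[-20.1,-0.1,3.1,0.0,-0.0,0.17,1.0],[-19.8,3.3,3.1,0.0,-0.0,0.17,1.0],[-19.0,6.6,3.1,0.0,-0.0,0.17,1.0],[-17.6,9.7,3.1,0.0,-0.0,0.17,1.0],[-15.7,12.6,3.1,0.0,-0.0,0.17,1.0],[-13.3,15.1,3.1,0.0,-0.0,0.17,1.0],[-10.6,17.1,3.1,0.0,-0.0,0.17,1.0]]]
```

>>> apply_moves --moves '[[[-17.5, -9.9, 3.1, 0, 0, 0.17, 1], [-18.9, -6.8, 3.1, 0, 0, 0.17, 1], [-19.8, -3.5, 3.1, 0, 0, 0.17, 1], [-20, 0, 3.1, 0, 0, 0.17, 1], [-19.8, 3.3, 3.1, 0, 0, 0.17, 1], [-19, 6.6, 3.1, 0, 0, 0.17, 1], [-17.6, 9.7, 3.1, 0, 0, 0.17, 1], [-15.7, 12.6, 3.1, 0, 0, 0.17, 1], [-13.3, 15, 3.1, 0, 0, 0.17, 1], [-10.6, 17, 3.1, 0, 0, 0.17, 1]]]'

```text
time_s: 2.85
tcp_pos: [0.47, -0.1766, 0.1999]
orientation: [0.996, -0.091, 0.001, 0.0]
ft_force: [-0.4, -0.3, 0.3]
width: 0.0854
```

```bash
cat > m2.py <<'E'
from h import *
import sys
Z=dict(pot_mouth=.095,gap_mouth=.124,claw=.11,bolt_knob=.124,lid_handle=.15,lid_lug=.095)
print(sense()["q"], sense()["tcp_pos"],yaw())
o=pix(list(Z),save="b")
o.update(pix(["hook_grip","hook_bend"],("wrist","side"),save="b2"))
o.update(pix(["mat"],("scene",),save="b3"))
Z.update(hook_grip=.011,hook_bend=.011,mat=0)
for n in Z:
    obs=[]
    for c in("scene","side","wrist"):
        if (c,n) not in o: continue
        im,r=o[c,n]
        print(n,c,r,[np.round(atz(im,x[0],Z[n]),3).tolist() for x in r[:2]])
        if r: obs.append((im,r[0][0]))
    if len(obs)>=2:
        X,e=tri(obs);print("   tri",np.round(X,3),round(e,4))
a=cv2.imread("pics/b_scene.png")[120:320,260:500];b=cv2.imread("pics/b_side.png")[140:300,200:400];w=cv2.imread("pics/b2_wrist.png")
v=np.zeros((600,800,3),np.uint8)
v[:300,:360]=cv2.resize(a,(360,300));v[:320,400:800]=cv2.resize(b,(400,320));v[330:600,:360]=cv2.resize(w,(360,270))
cv2.imwrite("pics/b.png",v)
E
python3 m2.py
```

```text
[-3.82590771e-01  2.27770035e-01  1.77821499e+00  5.93348701e-04
  1.13296197e+00  1.37097957e+00] [ 0.47004584 -0.17657519  0.19986575] -100.48655230278948
pot_mouth scene [] []
pot_mouth side [] []
gap_mouth scene [([339.6, 233.9], 0.8)] [[0.551, 0.087, 0.124]]
gap_mouth side [([321.2, 230.6], 0.74)] [[0.542, 0.082, 0.124]]
   tri [0.546 0.091 0.118] 0.0004
claw scene [] []
claw side [([303.7, 206.3], 0.62), ([414.7, 313.6], 0.37)] [[0.56, 0.256, 0.11], [0.595, -0.301, 0.11]]
bolt_knob scene [] []
bolt_knob side [([242.6, 216.8], 0.62), ([309.4, 214.9], 0.43)] [[0.378, 0.241, 0.124], [0.546, 0.175, 0.124]]
lid_handle scene [([417.0, 188.3], 0.76)] [[0.565, 0.341, 0.15]]
lid_handle side [([296.2, 181.8], 0.67)] [[0.569, 0.338, 0.15]]
   tri [0.568 0.337 0.152] 0.0015
lid_lug scene [] []
lid_lug side [([302.2, 209.5], 0.71)] [[0.558, 0.267, 0.095]]
hook_grip side [([338.5, 329.6], 0.81), ([307.3, 307.7], 0.35)] [[0.478, -0.173, 0.011], [0.443, -0.067, 0.011]]
hook_grip wrist [([309.6, 213.4], 0.69)] [[0.473, -0.17, 0.011]]
   tri [ 0.476 -0.171  0.011] 0.0027
hook_bend side [([414.7, 317.4], 0.92)] [[0.658, -0.205, 0.011]]
hook_bend wrist [] []
mat scene [([175.2, 347.6], 0.9)] [[0.513, -0.378, 0.0]]
```

View pics/b.png

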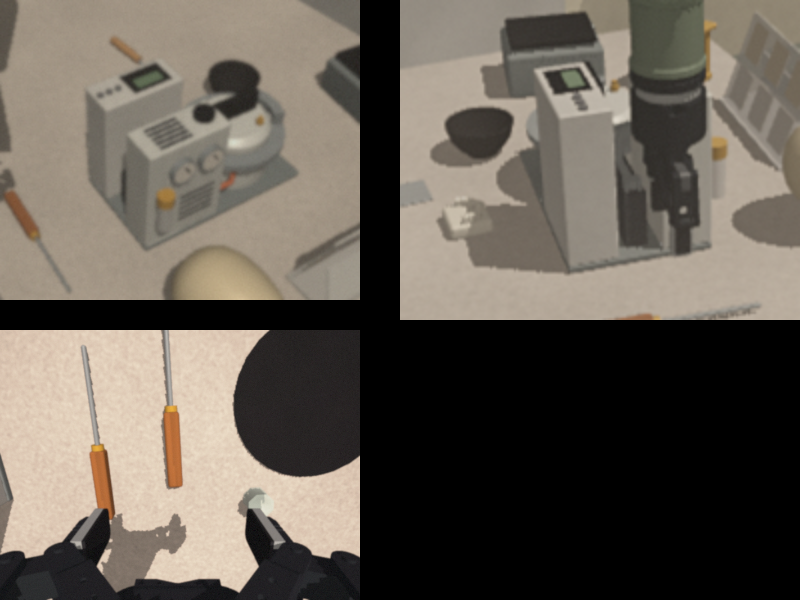

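```bash
python3 - <<'E'
from h import *
im=capture("wrist");hsv=cv2.cvtColor(im["color"],cv2.COLOR_RGB2HSV)
m=((hsv[...,0]<18)&(hsv[...,1]>130)&(hsv[...,2]>60)).astype(np.uint8)
n,l,st,ce=cv2.connectedComponentsWithStats(m)
for i in range(1,n):
    if st[i,4]<300: continue
    ys,xs=np.where(l==i)
    P=np.array([atz(im,(x,y),.020)[:2] for x,y in zip(xs,ys)])
    (c,sz,a)=cv2.minAreaRect((P*1e4).astype(np.float32))
    w,v=np.linalg.eigh(np.cov(P.T));d=v[:,1]*np.sign(v[0,1])
    print(st[i,:5],np.round(P.mean(0),4),np.array(c)/1e4,np.array(sz)/1e4,np.degrees(np.arctan2(d[1],d[0])))
print(yaw(),sense()["tcp_pos"])
plan([.462,-.170,.06],-99.)
E
```

```text
[ 291  144   33  136 3425] [ 0.4769 -0.1687] [ 0.47441055 -0.16839547] [0.02069152 0.10973214] -7.036546115062785
[ 160  211   43  126 3171] [ 0.4473 -0.0568] [ 0.44082734 -0.05544402] [0.02433861 0.11151158] -6.487118402156557
-100.15542193997186 [ 0.47034245 -0.17601913  0.19986371]
dist [  -8.    6. -140.] rot [ 0.    -0.002 -0.02 ] min rows 2.2438642541174127 0.10915967655420014
[[[-1.0,-0.4,14.0,0.0,-0.0,-0.002,1.0],[-1.0,-0.4,14.0,0.0,-0.0,-0.002,1.0],[-1.0,-0.4,14.0,0.0,-0.0,-0.002,1.0],[-0.9,-0.5,14.0,0.0,-0.0,-0.002,1.0],[-0.9,-0.5,14.0,0.0,-0.0,-0.002,1.0],[-0.9,-0.5,14.0,0.0,-0.0,-0.002,1.0],[-0.9,-0.5,14.0,0.0,-0.0,-0.002,1.0],[-0.9,-0.5,14.0,0.0,-0.0,-0.002,1.0],[-0.9,-0.5,14.0,0.0,-0.0,-0.002,1.0],[-0.9,-0.5,14.0,0.0,-0.0,-0.002,1.0]]]
```

>>> apply_moves --moves '[[[-2, -1.6, 30, 0, 0, -0.01, 0.7], [-2, -1.6, 30, 0, 0, -0.01, 0.7], [-2, -1.6, 30, 0, 0, -0.01, 0.7], [-2, -1.6, 30, 0, 0, -0.01, 0.7], [-2, -1.6, 25, 0, 0, -0.01, 0.7], [0, 0, 20, 0, 0, 0, 0.7], [0, 0, 15, 0, 0, 0, 0.7], [0, 0, 8, 0, 0, 0, 0.7], [0, 0, 2, 0, 0, 0, 0.7], [0, 0, 0, 0, 0, 0, 0.7]]]' --force 60

```text
time_s: 5.25
tcp_pos: [0.4651, -0.1678, 0.006]
orientation: [0.998, -0.063, 0.004, 0.001]
ft_force: [-1.1, 0.5, 0.1]
width: 0.0593
```

```bash
python3 - <<'E'
from h import *
print(yaw(),sense()["tcp_pos"],sense()["width"])
plan([.461,-.167,.004],-97.2,n=4)
E
```

```text
-97.21875249869643 [ 0.46513605 -0.16784994  0.00600225] 0.059291699948950574
dist [-4.  1. -2.] rot [ 0.002 -0.009 -0.   ] min rows 0.07477040554631756 0.048367641098167206
[[[-1.1,-0.1,0.5,0.0,-0.002,-0.0,1.0],[-1.1,-0.1,0.5,0.0,-0.002,-0.0,1.0],[-1.1,-0.1,0.5,0.0,-0.002,-0.0,1.0],[-1.1,-0.1,0.5,0.0,-0.002,-0.0,1.0]]]
```

>>> apply_moves --moves '[[[-4, 0, 1.5, 0, -0.008, 0, 0.5], [0, 0, 0, 0, 0, 0, 0], [0, 0, 0, 0, 0, 0, 0], [0, 0, 0, 0, 0, 0, 0], [0, 0, 0, 0, 0, 0, 0], [0, 0, 0, 0, 0, 0, 0], [0, 0, -5, 0, 0, 0, 0], [0, 0, -25, 0, 0, 0, 0], [0, 0, -40, 0, 0, 0, 0], [0, 0, -50, 0, 0, 0, 0]]]' --force 90

```text
time_s: 6.5
tcp_pos: [0.4582, -0.1661, 0.1253]
orientation: [0.998, -0.063, -0.004, -0.0]
ft_force: [0.9, -0.6, -1.7]
width: 0.0199
```

```bash
python3 - <<'E'
from h import *
print(yaw(),sense()["tcp_pos"],sense()["width"])
o=pix(["gap_mouth","lid_handle","hook_bend"],("scene","side"))
for n,z in(("gap_mouth",.124),("lid_handle",.15),("hook_bend",.1)):
    obs=[]
    for c in("scene","side"):
        im,r=o[c,n];print(n,c,r,[np.round(atz(im,x[0],z),4).tolist() for x in r[:1]])
        if r: obs.append((im,r[0][0]))
    if len(obs)==2: print(tri(obs))
a=[];
for c in("scene","side"):a.append(capture(c)["color"][:,:,::-1])
v=np.vstack([cv2.resize(a[0][120:320,160:500],(680,400)),])
cv2.imwrite("pics/c_scene.png",v);cv2.imwrite("pics/c_side.png",a[1])
v=np.zeros((600,800,3),np.uint8);v[:400,:800]=cv2.resize(a[1][160:360,200:600],(800,400));v[400:,:340]=a[0][120:320,160:500]
cv2.imwrite("pics/c.png",v)
plan([.545,.0,.17],0)
E
```

```text
-97.22048662365387 [ 0.45824436 -0.16613692  0.1253388 ] 0.019860028313172573
gap_mouth scene [([341.3, 228.9], 0.9)] [[0.5399, 0.1015, 0.124]]
gap_mouth side [([322.2, 229.1], 0.71)] [[0.5477, 0.0879, 0.124]]
(array([0.54662237, 0.09481877, 0.12571647]), np.float64(0.005677583474359664))
lid_handle scene [([417.2, 187.4], 0.89)] [[0.5627, 0.344, 0.15]]
lid_handle side [([295.2, 184.1], 0.72), ([459.4, 330.5], 0.57), ([392.1, 388.4], 0.17)] [[0.5609, 0.3245, 0.15]]
(array([0.56420841, 0.34206982, 0.14611423]), np.float64(0.004560623210212932))
hook_bend scene [([270.1, 318.6], 0.98)] [[0.6432, -0.182, 0.1]]
hook_bend side [([416.4, 274.8], 0.94)] [[0.6795, -0.1647, 0.1]]
(array([ 0.66001685, -0.19072633,  0.12356337]), np.float64(0.0028905709952352556))
dist [ 87. 166.  46.] rot [-0.008  0.006 -1.697] min rows 3.088877878366784 9.122586054451972
[[[6.5,-17.6,-4.7,-0.001,0.001,-0.17,1.0],[9.3,-16.2,-4.7,-0.001,0.001,-0.17,1.0],[11.9,-14.4,-4.7,-0.001,0.001,-0.17,1.0],[14.2,-12.2,-4.7,-0.001,0.001,-0.17,1.0],[16.1,-9.6,-4.7,-0.001,0.001,-0.17,1.0],[17.5,-6.8,-4.7,-0.001,0.001,-0.17,1.0],[18.4,-3.7,-4.7,-0.001,0.001,-0.17,1.0],[18.7,-0.5,-4.7,-0.001,0.001,-0.17,1.0],[18.5,2.6,-4.7,-0.001,0.001,-0.17,1.0],[17.8,5.7,-4.7,-0.001,0.001,-0.17,1.0]]]
```

View pics/c.png

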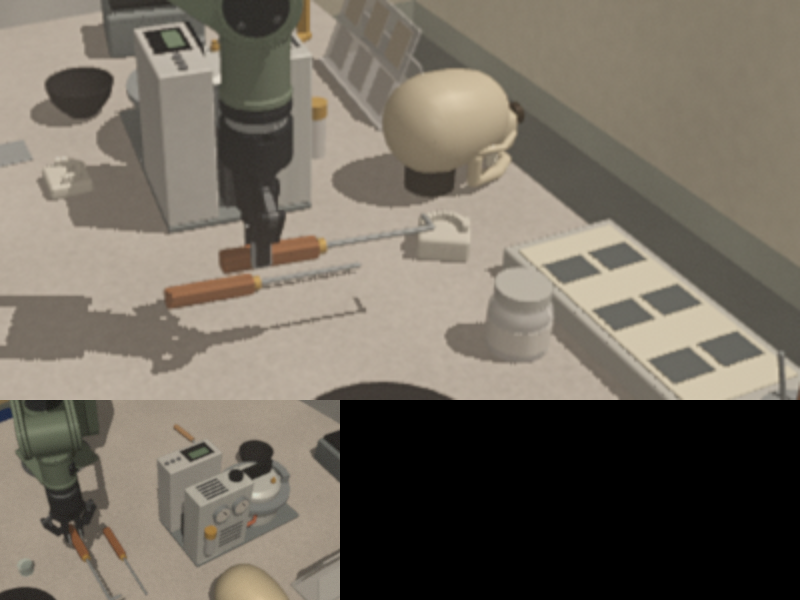

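```bash
python3 - <<'E'
from h import *
plan([.543,-.15,.175],-4.5,f=0)
E
```

```text
dist [85. 16. 51.] rot [-0.007  0.006 -1.618] min rows 1.604917989434574 8.700335971619312
[[[8.1,-2.7,-5.2,-0.001,0.001,-0.162,0],[8.5,-1.3,-5.2,-0.001,0.001,-0.162,0],[8.6,0.1,-5.2,-0.001,0.001,-0.162,0],[8.5,1.4,-5.2,-0.001,0.001,-0.162,0],[8.1,2.8,-5.2,-0.001,0.001,-0.162,0],[7.6,4.1,-5.2,-0.001,0.001,-0.162,0],[6.8,5.2,-5.2,-0.001,0.001,-0.162,0],[5.9,6.3,-5.2,-0.001,0.001,-0.162,0],[4.8,7.1,-5.2,-0.001,0.001,-0.162,0],[3.6,7.8,-5.2,-0.001,0.001,-0.162,0]]]
```

>>> apply_moves --moves '[[[8.1, -2.7, -5.2, 0, 0, -0.162, 0], [8.5, -1.3, -5.2, 0, 0, -0.162, 0], [8.6, 0, -5.2, 0, 0, -0.162, 0], [8.5, 1.4, -5.2, 0, 0, -0.162, 0], [8.1, 2.8, -5.2, 0, 0, -0.162, 0], [7.6, 4.1, -5.2, 0, 0, -0.162, 0], [6.8, 5.2, -5.2, 0, 0, -0.162, 0], [5.9, 6.3, -5.2, 0, 0, -0.162, 0], [4.8, 7.1, -5.2, 0, 0, -0.162, 0], [3.6, 7.8, -5.2, 0, 0, -0.162, 0]]]'

```text
time_s: 8.25
tcp_pos: [0.5418, -0.1466, 0.1661]
orientation: [0.715, 0.699, -0.007, -0.012]
ft_force: [0.3, 0.9, -1.2]
width: 0.02
```

```bash
python3 - <<'E'
from h import *
print(yaw(),sense()["tcp_pos"],sense()["width"],sense()["q"])
N=dict(gap_mouth=.124,bolt_knob=.124,hook_bend=.18,hook_grip=.18,lid_handle=.15)
o=pix(list(N),("wrist",),save="d")
o.update(pix(["hook_bend","gap_mouth"],("scene","side"),save="d"))
for n,z in N.items():
    obs=[]
    for c in("wrist","scene","side"):
        if (c,n) not in o: continue
        im,r=o[c,n];print(n,c,r,[np.round(atz(im,x[0],z),4).tolist() for x in r[:1]])
        if r: obs.append((im,r[0][0]))
    if len(obs)>=2: print(tri(obs))
E
```

```text
-1.3128116824498213 [ 0.54181598 -0.14660717  0.16610354] 0.019950696823395012 [-2.84189617e-01  3.60258742e-01  1.67639003e+00 -1.08427049e-03
  1.13220112e+00 -2.60721914e-01]
gap_mouth wrist [] []
gap_mouth scene [([341.7, 231.4], 0.92)] [[0.5475, 0.0968, 0.124]]
gap_mouth side [([320.3, 229.3], 0.9)] [[0.5429, 0.089, 0.124]]
(array([0.54557325, 0.09809923, 0.11982089]), np.float64(0.0012421384242486523))
bolt_knob wrist [] []
hook_bend wrist [([543.1, 370.4], 0.4)] [[0.6221, -0.1579, 0.18]]
hook_bend scene [([328.8, 223.0], 0.79), ([275.5, 265.8], 0.68)] [[0.5478, 0.0561, 0.18]]
hook_bend side [([325.7, 219.0], 0.72)] [[0.538, 0.0378, 0.18]]
(array([ 0.55649215, -0.03460745,  0.25206305]), np.float64(0.06809903526048185))
hook_grip wrist [([324.0, 294.4], 0.83)] [[0.5449, -0.1279, 0.18]]
lid_handle wrist [] []
```

View pics/d_wrist.png

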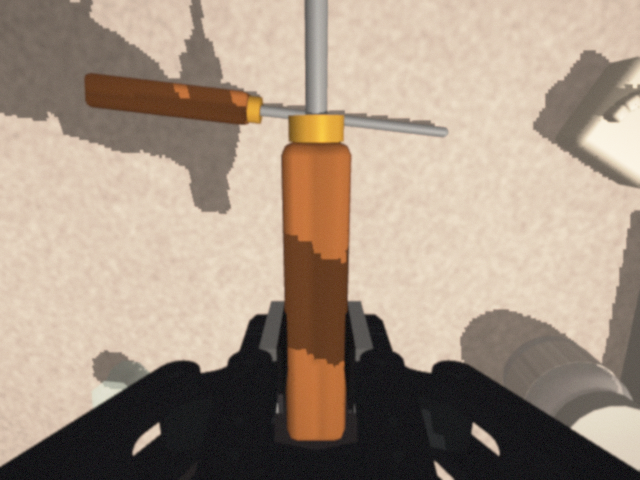

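The wrist picture shows the rod straight in the jaws along tool x, handle centre at about (320,294). The wrist camera doesn't see the gap from here, so I'll check my pot-pose estimate by overlaying the box model on both outer pictures.

```bash
cat >> h.py <<'E'
def pot(p,P,psi):
    c,s=np.cos(psi),np.sin(psi);p=np.atleast_2d(p)/1000.
    return np.c_[P[0]+c*p[:,0]-s*p[:,1],P[1]+s*p[:,0]+c*p[:,1],p[:,2]]
def proj(im,X):
    C=np.asarray(X)@np.array(im["R"]).T+np.array(im["t"]);return np.c_[im["cx"]+im["fx"]*C[:,0]/C[:,2],im["cy"]+im["fy"]*C[:,1]/C[:,2]]
E
cat > ov.py <<'E'
from h import *
import sys
P=(float(sys.argv[1]),float(sys.argv[2]));psi=np.radians(float(sys.argv[3]));out=sys.argv[4]
v=np.zeros((600,800,3),np.uint8)
for k,(c,(x0,y0,w,h)) in enumerate((("scene",(300,130,160,150)),("side",(220,150,160,150)))):
    im=capture(c);S=2.5*2;a=cv2.resize(im["color"][y0:y0+h,x0:x0+w,::-1],None,fx=S/2,fy=S/2,interpolation=cv2.INTER_CUBIC) 
    a=cv2.resize(im["color"][y0:y0+h,x0:x0+w,::-1],(400,375),interpolation=cv2.INTER_CUBIC);S=2.5
    def L(pts,col):
        q=(proj(im,pot(pts,P,psi))-[x0,y0])*S;cv2.polylines(a,[np.round(q*8).astype(np.int32)],False,col,1,cv2.LINE_AA,3)
    for xa,xb in((-100,-30),(30,100)):
        L([[xa,-250,232],[xb,-250,232],[xb,-95,232],[xa,-95,232],[xa,-250,232],[xa,-250,10]],(0,0,255));L([[xb,-250,232],[xb,-250,10]],(0,0,255))
    t=np.linspace(0,6.3,50);L(np.c_[100*np.cos(t),100*np.sin(t),95+0*t],(255,0,0))
    L([[0,-50,173],[0,50,173]],(0,255,0));L([[0,-150,107],[0,-150,141]],(0,255,255))
    v[:375,400*k:400*k+400]=a
cv2.imwrite(out,v[:375])
E
python3 ov.py .566 .340 -4.7 pics/e.png
```

```text
(no output)
```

View pics/e.png

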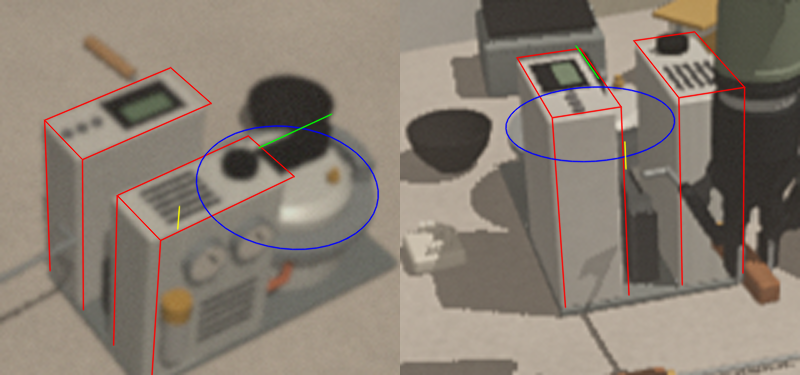

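```bash
python3 - <<'E'
from h import *
im=capture("side");o,d=ray(im,(327,217))
for y in(.053,.058,.063): print(o+d*(y-o[1])/d[1])
s=sense();R=Ro.from_quat(s["orientation"]).as_matrix();print(R.round(3),s["tcp_pos"])
print(proj(im,[np.array(s["tcp_pos"])+R@[.205,0,-.007]]))
P=(.566,.340);psi=np.radians(-4.7)
a=pot([14,-470,175],P,psi)[0];print(a); plan(a,-4.7,f=0)
E
```

```text
[0.5476687 0.053     0.1760625]
[0.54969721 0.058      0.17320121]
[0.55172572 0.063      0.17033992]
[[ 0.029  0.999 -0.025]
 [ 1.    -0.029  0.006]
 [ 0.006 -0.025 -1.   ]] [ 0.54174185 -0.14670881  0.16698326]
[[326.26967711 216.43299117]]
[ 0.54144182 -0.12956671  0.175     ]
dist [-0. 17.  8.] rot [-0.025 -0.005  0.053] min rows 0.3028229426921242 0.3173102548117952
[[[1.7,-0.1,-0.8,-0.003,-0.0,0.005,0],[1.7,-0.1,-0.8,-0.003,-0.0,0.005,0],[1.7,-0.1,-0.8,-0.003,-0.0,0.005,0],[1.7,-0.1,-0.8,-0.003,-0.0,0.005,0],[1.7,-0.1,-0.8,-0.003,-0.0,0.005,0],[1.7,-0.1,-0.8,-0.003,-0.0,0.005,0],[1.7,-0.1,-0.8,-0.003,-0.0,0.005,0],[1.7,-0.1,-0.8,-0.003,-0.0,0.005,0],[1.7,-0.2,-0.8,-0.003,-0.0,0.005,0],[1.7,-0.2,-0.8,-0.003,-0.0,0.005,0]]]
```

>>> apply_moves --moves '[[[4, -0.2, -3, -0.01, -0.002, 0.02, 0], [4, -0.2, -3, -0.01, -0.002, 0.02, 0], [4, -0.2, -3, -0.005, 0, 0.015, 0], [3, -0.2, -2, 0, 0, 0, 0], [0, 0, 0, 0, 0, 0, 0], [0, 0, 0, 0, 0, 0, 0], [0, 0, 0, 0, 0, 0, 0], [0, 0, 0, 0, 0, 0, 0], [0, 0, 0, 0, 0, 0, 0], [0, 0, 0, 0, 0, 0, 0]]]'

```text
time_s: 10.25
tcp_pos: [0.5419, -0.1306, 0.1789]
orientation: [0.738, 0.675, 0.001, 0.0]
ft_force: [1.4, 0.1, -1.6]
width: 0.0199
```

```bash
cat > st.py <<'E'
from h import *
import sys
P=(.566,.340);psi=np.radians(-4.7)
s=sense();R=Ro.from_quat(s["orientation"]).as_matrix()
b=np.array(s["tcp_pos"])+R@[.205,0,-.007];d=(b-[*P,0])*1000;c,sn=np.cos(psi),np.sin(psi)
print("t",s["time_s"],"bend in pot",np.round([c*d[0]+sn*d[1],-sn*d[0]+c*d[1],d[2]],1),"yaw",round(yaw(),2),"tilt",R[2].round(3),"ft",np.round(s["ft_force"],1),"w",s["width"])
if len(sys.argv)>1:
    tx,ty,tz=map(float,sys.argv[1:4]);plan(pot([tx,ty-205,tz-7],P,psi)[0],-4.7,n=int(sys.argv[4]),f=0)
E
python3 st.py 14 -130 175 8
```

```text
t 10.25 bend in pot [  15.7 -266.   186. ] yaw -5.04 tilt [ 0.001  0.002 -1.   ] ft [ 1.4  0.1 -1.6] w 0.019917801424391125
dist [ 11. 136. -11.] rot [ 0.002 -0.001 -0.006] min rows 2.1833764358819976 0.033275157757214194
[[[17.0,-0.2,1.4,0.0,-0.0,-0.001,0],[17.0,-0.2,1.4,0.0,-0.0,-0.001,0],[17.0,-0.1,1.4,0.0,-0.0,-0.001,0],[17.0,-0.1,1.4,0.0,-0.0,-0.001,0],[17.0,-0.1,1.4,0.0,-0.0,-0.001,0],[17.0,-0.1,1.4,0.0,-0.0,-0.001,0],[17.0,-0.1,1.4,0.0,-0.0,-0.001,0],[17.0,-0.1,1.4,0.0,-0.0,-0.001,0]]]
```

>>> apply_moves --moves '[[[17, -0.2, 1.4, 0, 0, -0.001, 0], [17, -0.2, 1.4, 0, 0, -0.001, 0], [17, -0.2, 1.4, 0, 0, -0.001, 0], [17, -0.1, 1.4, 0, 0, -0.001, 0], [17, -0.1, 1.4, 0, 0, -0.001, 0], [17, -0.1, 1.4, 0, 0, -0.001, 0], [17, 0, 1.4, 0, 0, 0, 0], [15, 0, 1.4, 0, 0, 0, 0], [0, 0, 0, 0, 0, 0, 0], [0, 0, 0, 0, 0, 0, 0]]]'

```text
time_s: 11.5
tcp_pos: [0.5528, 0.0141, 0.1669]
orientation: [0.735, 0.679, 0.001, 0.0]
ft_force: [0.5, 0.1, -1.6]
width: 0.0198
```

```bash
python3 st.py 14 -130 126 6;python3 ov.py .566 .340 -4.7 pics/f.png
```

```text
t 11.5 bend in pot [  13.  -120.8  174.1] yaw -4.53 tilt [ 0.001  0.001 -1.   ] ft [ 0.5  0.1 -1.6] w 0.019825335496935187
dist [ -0.  -9. -48.] rot [ 0.001 -0.001  0.003] min rows 0.7801056538517295 0.018541387352164925
[[[-1.5,0.1,8.0,0.0,-0.0,0.0,0],[-1.5,0.1,8.0,0.0,-0.0,0.0,0],[-1.5,0.1,8.0,0.0,-0.0,0.0,0],[-1.5,0.1,8.0,0.0,-0.0,0.0,0],[-1.5,0.1,8.0,0.0,-0.0,0.0,0],[-1.5,0.1,8.0,0.0,-0.0,0.0,0]]]
```

View pics/f.png

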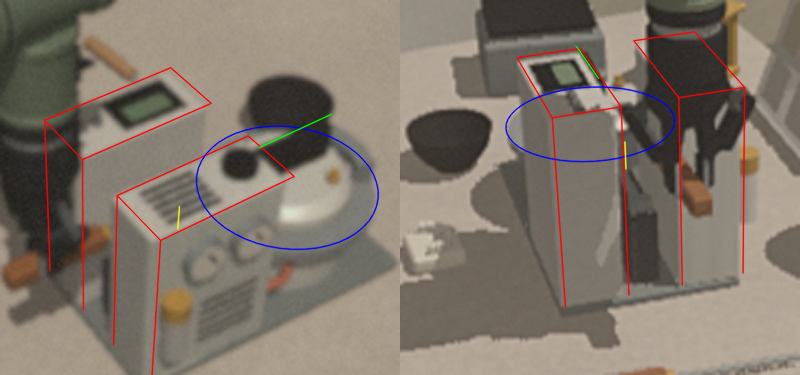

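>>> apply_moves --moves '[[[-1, 0, 8, 0, 0, 0, 0], [-1, 0, 8, 0, 0, 0, 0], [-1, 0, 8, 0, 0, 0, 0], [-1, 0, 8, 0, 0, 0, 0], [-1, 0, 8, 0, 0, 0, 0], [0, 0, 5, 0, 0, 0, 0], [0, 0, 0, 0, 0, 0, 0], [0, 0, 0, 0, 0, 0, 0], [0, 0, 0, 0, 0, 0, 0], [0, 0, 0, 0, 0, 0, 0]]]'

```text
time_s: 12.85
tcp_pos: [0.5525, 0.0073, 0.1186]
orientation: [0.735, 0.678, 0.001, 0.0]
ft_force: [0.5, 0.1, -2.1]
width: 0.0201
```

```bash
python3 st.py 14 -176 124 10
```

```text
t 12.85 bend in pot [  13.8 -127.7  125.9] yaw -4.68 tilt [ 0.001  0.001 -1.   ] ft [ 0.5  0.1 -2.1] w 0.020110268343946122
dist [ -4. -48.  -2.] rot [ 0.001 -0.001  0.   ] min rows 0.7740859860936534 0.01011226839198988
[[[-4.8,0.0,0.2,0.0,-0.0,0.0,0],[-4.8,0.0,0.2,0.0,-0.0,0.0,0],[-4.8,0.0,0.2,0.0,-0.0,0.0,0],[-4.8,0.0,0.2,0.0,-0.0,0.0,0],[-4.8,0.0,0.2,0.0,-0.0,0.0,0],[-4.8,0.0,0.2,0.0,-0.0,0.0,0],[-4.8,0.0,0.2,0.0,-0.0,0.0,0],[-4.8,0.0,0.2,0.0,-0.0,0.0,0],[-4.8,0.0,0.2,0.0,-0.0,0.0,0],[-4.8,0.0,0.2,0.0,-0.0,0.0,0]]]
```

No contact on the way down. Next I pull half-way and watch the force.

>>> apply_moves --moves '[[[-4, 0, 0.2, 0, 0, 0, 0], [-4, 0, 0.2, 0, 0, 0, 0], [-4, 0, 0.2, 0, 0, 0, 0], [-4, 0, 0.2, 0, 0, 0, 0], [-4, 0, 0.2, 0, 0, 0, 0], [-4, 0, 0.2, 0, 0, 0, 0], [-4, 0, 0, 0, 0, 0, 0], [-3, 0, 0, 0, 0, 0, 0], [0, 0, 0, 0, 0, 0, 0], [0, 0, 0, 0, 0, 0, 0]]]'

```text
time_s: 14.1
tcp_pos: [0.5495, -0.0243, 0.1174]
orientation: [0.736, 0.677, 0.002, -0.001]
ft_force: [-0.5, 3.1, -1.5]
width: 0.0197
```

```bash
python3 st.py 14 -176 124 10
```

```text
t 14.1 bend in pot [  13.6 -159.5  125.3] yaw -4.74 tilt [ 0.004  0.001 -1.   ] ft [-0.5  3.1 -1.5] w 0.019658048009338062
dist [ -1. -17.  -0.] rot [ 0.001 -0.004 -0.001] min rows 0.26539785227395435 0.023416746126287132
[[[-1.7,0.1,0.0,0.0,-0.0,-0.0,0],[-1.7,0.1,0.0,0.0,-0.0,-0.0,0],[-1.7,0.1,0.0,0.0,-0.0,-0.0,0],[-1.7,0.1,0.0,0.0,-0.0,-0.0,0],[-1.7,0.1,0.0,0.0,-0.0,-0.0,0],[-1.7,0.1,0.0,0.0,-0.0,-0.0,0],[-1.7,0.1,0.0,0.0,-0.0,-0.0,0],[-1.7,0.1,0.0,0.0,-0.0,-0.0,0],[-1.7,0.1,0.0,0.0,-0.0,-0.0,0],[-1.7,0.1,0.0,0.0,-0.0,-0.0,0]]]
```

>>> apply_moves --moves '[[[-2.5, 0, 0, 0, 0, 0, 0], [-2.5, 0, 0, 0, 0, 0, 0], [-2.5, 0, 0, 0, 0, 0, 0], [-2, 0, 0, 0, 0, 0, 0], [-2, 0, 0, 0, 0, 0, 0], [-2, 0, 0, 0, 0, 0, 0], [0, 0, 0, 0, 0, 0, 0], [0, 0, 0, 0, 0, 0, 0], [0, 0, 0, 0, 0, 0, 0], [0, 0, 0, 0, 0, 0, 0]]]'

```text
time_s: 15.35
tcp_pos: [0.5481, -0.0384, 0.1173]
orientation: [0.736, 0.677, 0.002, -0.001]
ft_force: [0.2, 3.7, -1.9]
width: 0.02
```

```bash
python3 st.py 14 -176 124 10|head -1
```

```text
t 15.35 bend in pot [  13.3 -173.6  125.2] yaw -4.72 tilt [ 0.004  0.    -1.   ] ft [ 0.2  3.7 -1.9] w 0.020001124712397803
```

>>> apply_moves --moves '[[[-1.5, 0, 0, 0, 0, 0, 0], [-1.5, 0, 0, 0, 0, 0, 0], [-1.5, 0, 0, 0, 0, 0, 0], [-1, 0, 0, 0, 0, 0, 0], [0, 0, 0, 0, 0, 0, 0], [0, 0, 0, 0, 0, 0, 0], [0, 0, 0, 0, 0, 0, 0], [0, 0, 0, 0, 0, 0, 0], [0, 0, 0, 0, 0, 0, 0], [0, 0, 0, 0, 0, 0, 0]]]'

```text
time_s: 16.6
tcp_pos: [0.5472, -0.0404, 0.1165]
orientation: [0.737, 0.676, 0.004, -0.005]
ft_force: [-0.1, 3.9, -2.3]
width: 0.0199
```

```bash
python3 st.py 14 -176 124 10|head -1
```

```text
t 16.6 bend in pot [  13.1 -175.8  126. ] yaw -4.89 tilt [ 0.012 -0.002 -1.   ] ft [-0.1  3.9 -2.3] w 0.019897396338518062
```

>>> apply_moves --moves '[[[-3, 0, 0, 0, 0, 0, 0], [-3, 0, 0, 0, 0, 0, 0], [-3, 0, 0, 0, 0, 0, 0], [0, 0, 0, 0, 0, 0, 0], [0, 0, 0, 0, 0, 0, 0], [0, 0, 0, 0, 0, 0, 0], [0, 0, 0, 0, 0, 0, 0], [0, 0, 0, 0, 0, 0, 0], [0, 0, 0, 0, 0, 0, 0], [0, 0, 0, 0, 0, 0, 0]]]'

```text
time_s: 17.85
tcp_pos: [0.5455, -0.0402, 0.1157]
orientation: [0.739, 0.674, 0.009, -0.012]
ft_force: [-0.2, 4.3, -1.3]
width: 0.0198
```

```bash
python3 st.py 14 -176 124 10|head -1
```

```text
t 17.85 bend in pot [  12.8 -176.   129. ] yaw -5.27 tilt [ 0.031 -0.006 -1.   ] ft [-0.2  4.3 -1.3] w 0.019823950911652136
```

The bolt is at its stop: more pull gives no travel. Next I unhook: forward, up, out.

```bash
python3 st.py 14 -164 126 2; python3 st.py 14 -164 180 4
```

```text
t 17.85 bend in pot [  12.8 -176.   129. ] yaw -5.27 tilt [ 0.031 -0.006 -1.   ] ft [-0.2  4.3 -1.3] w 0.019823950911652136
dist [ 4. 11.  3.] rot [-0.006 -0.031 -0.01 ] min rows 0.20038413196997726 0.17543399759425396
[[[5.9,1.6,-1.5,-0.003,-0.015,-0.005,0],[5.8,1.6,-1.6,-0.003,-0.015,-0.005,0]]]
t 17.85 bend in pot [  12.8 -176.   129. ] yaw -5.27 tilt [ 0.031 -0.006 -1.   ] ft [-0.2  4.3 -1.3] w 0.019823950911652136
dist [ 4. 11. 57.] rot [-0.006 -0.031 -0.01 ] min rows 0.936581775873621 0.17543399759425396
[[[3.4,0.7,-14.2,-0.001,-0.008,-0.002,0],[3.2,0.7,-14.3,-0.001,-0.008,-0.002,0],[3.1,0.8,-14.3,-0.001,-0.008,-0.002,0],[3.0,0.8,-14.3,-0.001,-0.008,-0.002,0]]]
```

>>> apply_moves --moves '[[[5, 1, -1, -0.003, -0.015, -0.005, 0], [4, 0.5, -1, -0.003, -0.015, -0.005, 0], [0, 0, 0, 0, 0, 0, 0], [0, 0, -12, 0, 0, 0, 0], [0, 0, -15, 0, 0, 0, 0], [0, 0, -15, 0, 0, 0, 0], [0, 0, -12, 0, 0, 0, 0], [0, 0, 0, 0, 0, 0, 0], [0, 0, 0, 0, 0, 0, 0], [0, 0, 0, 0, 0, 0, 0]]]'

```text
time_s: 19.1
tcp_pos: [0.5488, -0.0332, 0.1772]
orientation: [0.735, 0.678, -0.001, 0.004]
ft_force: [1.0, -0.3, -1.3]
width: 0.0197
```

```bash
python3 st.py 14 -280 182 8; python3 -c "
from h import *
o=pix(['bolt_knob'],('side','scene'));
for k in o: print(k,o[k][1],proj(o[k][0],pot([[0,-150,124],[0,-180,124]],(.566,.34),np.radians(-4.7))))"
```

```text
t 19.1 bend in pot [  13.  -168.3  182.9] yaw -4.6 tilt [-0.006  0.005 -1.   ] ft [ 1.  -0.3 -1.3] w 0.019703357649042276
dist [  -9. -111.   -2.] rot [0.005 0.006 0.002] min rows 1.786287091510724 0.04447991216846004
[[[-14.0,0.0,0.4,0.001,0.001,0.0,0],[-14.0,0.1,0.4,0.001,0.001,0.0,0],[-14.0,0.1,0.3,0.001,0.001,0.0,0],[-14.0,0.1,0.3,0.001,0.001,0.0,0],[-14.0,0.1,0.3,0.001,0.001,0.0,0],[-14.0,0.1,0.3,0.001,0.001,0.0,0],[-14.0,0.1,0.3,0.001,0.001,0.0,0],[-14.0,0.1,0.3,0.001,0.001,0.0,0]]]
('side', 'bolt_knob') [([311.5, 217.4], 0.53)] [[309.96084911 211.96851976]
 [313.14181933 216.8185281 ]]
('scene', 'bolt_knob') [([308.1, 239.6], 0.59)] [[371.25760159 216.91256238]
 [361.88556228 221.34657966]]
```

>>> apply_moves --moves '[[[-14, 0, 0, 0.001, 0.001, 0, 0], [-14, 0, 0, 0.001, 0.001, 0, 0], [-14, 0, 0, 0.001, 0.001, 0, 0], [-14, 0, 0, 0.001, 0.001, 0, 0], [-14, 0, 0, 0, 0, 0, 0], [-14, 0, 0, 0, 0, 0, 0], [-14, 0, 0, 0, 0, 0, 0], [-14, 0, 0, 0, 0, 0, 0], [-6, 0, 0, 0, 0, 0, 0], [0, 0, 0, 0, 0, 0, 0]]]'

```text
time_s: 20.55
tcp_pos: [0.5384, -0.1606, 0.1774]
orientation: [0.736, 0.677, -0.001, 0.001]
ft_force: [-0.5, 0.0, -1.5]
width: 0.0197
```

```bash
python3 st.py; python3 -c "
from h import *
plan([.461,-.167,.10],-97.2,f=0)"
```

```text
t 20.55 bend in pot [  13.6 -296.2  183.8] yaw -4.7 tilt [-0.003  0.    -1.   ] ft [-0.5  0.  -1.5] w 0.019689228885264795
dist [-77.  -6. -77.] rot [0.002 0.002 1.614] min rows 1.7543880269084482 8.679364918252093
[[[-1.2,-7.7,7.7,0.0,0.0,0.161,0],[-2.5,-7.4,7.7,0.0,0.0,0.161,0],[-3.6,-6.9,7.7,0.0,0.0,0.161,0],[-4.7,-6.2,7.7,0.0,0.0,0.161,0],[-5.6,-5.4,7.7,0.0,0.0,0.161,0],[-6.4,-4.4,7.7,0.0,0.0,0.161,0],[-7.0,-3.3,7.7,0.0,0.0,0.161,0],[-7.5,-2.1,7.7,0.0,0.0,0.161,0],[-7.7,-0.9,7.7,0.0,0.0,0.161,0],[-7.8,0.4,7.7,0.0,0.0,0.161,0]]]
```

>>> apply_moves --moves '[[[-1.2, -7.7, 7.5, 0, 0, 0.161, 0], [-2.5, -7.4, 7.5, 0, 0, 0.161, 0], [-3.6, -6.9, 7.5, 0, 0, 0.161, 0], [-4.7, -6.2, 7.5, 0, 0, 0.161, 0], [-5.6, -5.4, 7.5, 0, 0, 0.161, 0], [-6.4, -4.4, 7.5, 0, 0, 0.161, 0], [-7, -3.3, 7.5, 0, 0, 0.161, 0], [-7.5, -2, 7.5, 0, 0, 0.161, 0], [-7.7, -0.9, 7.5, 0, 0, 0.161, 0], [-7.8, 0.4, 7.5, 0, 0, 0.161, 0]]]'

```text
time_s: 21.8
tcp_pos: [0.4602, -0.1606, 0.1011]
orientation: [0.996, -0.084, 0.001, -0.0]
ft_force: [-0.1, -0.1, -1.5]
width: 0.0199
```

```bash
python3 -c "
from h import *
print(yaw());plan([.461,-.167,.006],-97.2,n=6,f=0)"
```

```text
-99.67556125739557
dist [  1.  -6. -95.] rot [-0.001 -0.002 -0.043] min rows 1.5248875470379741 0.23258496524276934
[[[0.3,1.0,15.8,-0.0,-0.0,-0.007,0],[0.3,1.0,15.8,-0.0,-0.0,-0.007,0],[0.3,1.0,15.8,-0.0,-0.0,-0.007,0],[0.3,1.0,15.8,-0.0,-0.0,-0.007,0],[0.3,1.0,15.8,-0.0,-0.0,-0.007,0],[0.3,1.0,15.8,-0.0,-0.0,-0.007,0]]]
```

>>> apply_moves --moves '[[[0.3, 1, 18, 0, 0, -0.007, 0], [0.3, 1, 18, 0, 0, -0.007, 0], [0.3, 1, 18, 0, 0, -0.007, 0], [0.3, 1, 15, 0, 0, -0.007, 0], [0.3, 1, 10, 0, 0, -0.007, 0], [0, 0, 6, 0, 0, 0, 0], [0, 0, 4, 0, 0, 0, 0], [0, 0, 0, 0, 0, 0, 0], [0, 0, 0, 0, 0, 0, 0], [0, 0, 0, 0, 0, 0, 0]]]'

```text
time_s: 23.05
tcp_pos: [0.4627, -0.1633, 0.011]
orientation: [0.998, -0.066, 0.003, -0.001]
ft_force: [0.2, -0.3, -2.0]
width: 0.0199
```

>>> apply_moves --moves '[[[0, 0, 2.5, 0, 0, 0, 0], [0, 0, 2.5, 0, 0, 0, 0], [0, 0, 1.5, 0, 0, 0, 0], [0, 0, 0, 0, 0, 0, 0], [0, 0, 0, 0, 0, 0, 0.4], [0, 0, 0, 0, 0, 0, 0.6], [0, 0, 0, 0, 0, 0, 0.7], [0, 0, 0, 0, 0, 0, 0.7], [0, 0, -20, 0, 0, 0, 0.7], [0, 0, -40, 0, 0, 0, 0.7]]]'

```text
time_s: 24.3
tcp_pos: [0.461, -0.1629, 0.0643]
orientation: [0.998, -0.066, 0.0, -0.001]
ft_force: [-0.3, 0.8, -0.4]
width: 0.0593
```

```bash
python3 -c "
from h import *
s=sense();print(s['tcp_pos'],s['width'],s['ft_force'],yaw())
o=pix(['hook_bend','hook_grip'],('side',),save='g');
for n in('hook_bend','hook_grip'):
  im,r=o['side',n];print(n,r,atz(im,r[0][0],.011) if r else 0)
P=(.566,.340);a=pot([0,0,280],P,np.radians(-4.7))[0];print(a);plan(a,-4.7)"
```

```text
[ 0.46101347 -0.16288202  0.06428526] 0.059260841784414084 [-0.26500972  0.7826192  -0.35360783] -97.52658931178095
hook_bend [([412.4, 313.3], 0.69)] [ 0.66076331 -0.18897231  0.011     ]
hook_grip [([341.2, 329.3], 0.79)] [ 0.48392894 -0.17434258  0.011     ]
[0.566 0.34  0.28 ]
dist [102. 504. 213.] rot [ 0.006 -0.008 -1.62 ] min rows 8.906941348060261 8.710127253288984
[[[3.8,-51.3,-21.3,0.001,-0.001,-0.162,1.0],[12.0,-50.0,-21.2,0.001,-0.001,-0.162,1.0],[19.9,-47.5,-21.2,0.001,-0.001,-0.162,1.0],[27.2,-43.7,-21.2,0.001,-0.001,-0.162,1.0],[33.9,-38.7,-21.2,0.001,-0.001,-0.162,1.0],[39.7,-32.8,-21.2,0.001,-0.001,-0.162,1.0],[44.5,-25.9,-21.2,0.001,-0.001,-0.162,1.0],[48.0,-18.4,-21.2,0.001,-0.001,-0.162,1.0],[50.4,-10.5,-21.3,0.001,-0.001,-0.162,1.0],[51.4,-2.2,-21.3,0.001,-0.001,-0.162,1.0]]]
```

>>> apply_moves --moves '[[[0, 0, -40, 0, 0, -0.162, 1], [0, 0, -40, 0, 0, -0.162, 1], [0, 0, -40, 0, 0, -0.162, 1], [0, 0, -40, 0, 0, -0.162, 1], [0, 0, -40, 0, 0, -0.162, 1], [20, -16, -15, 0, 0, -0.162, 1], [24, -12, 0, 0, 0, -0.162, 1], [26, -9, 0, 0, 0, -0.162, 1], [27, -5, 0, 0, 0, -0.162, 1], [28, -1, 0, 0, 0, -0.162, 1]]]'

```text
time_s: 25.7
tcp_pos: [0.4852, -0.0278, 0.2775]
orientation: [0.718, 0.696, -0.002, -0.005]
ft_force: [-0.1, 0.3, -0.0]
width: 0.0856
```

```bash
python3 -c "
from h import *
print(sense()['tcp_pos'],yaw())
P=(.566,.340);a=pot([0,-10,285],P,np.radians(-4.7))[0];plan(a,-4.7,n=9)"
```

```text
[ 0.48516689 -0.02781849  0.27752682] -1.858228637724942
dist [ 80. 358.   7.] rot [-0.01  -0.005  0.05 ] min rows 5.868231657521567 0.27357075370139206
[[[40.0,7.6,-0.7,-0.001,-0.001,0.006,1.0],[40.1,7.4,-0.7,-0.001,-0.001,0.006,1.0],[40.1,7.1,-0.7,-0.001,-0.001,0.006,1.0],[40.2,6.9,-0.7,-0.001,-0.001,0.006,1.0],[40.2,6.7,-0.8,-0.001,-0.001,0.006,1.0],[40.2,6.5,-0.8,-0.001,-0.001,0.006,1.0],[40.3,6.3,-0.8,-0.001,-0.001,0.006,1.0],[40.3,6.0,-0.8,-0.001,-0.001,0.006,1.0],[40.3,5.8,-0.8,-0.001,-0.001,0.006,1.0]]]
```

>>> apply_moves --moves '[[[38, 7.5, -3, -0.001, -0.001, 0.006, 1], [40, 7.5, -3, -0.001, -0.001, 0.006, 1], [40, 7, -2, -0.001, -0.001, 0.006, 1], [40, 7, -1, -0.001, -0.001, 0.006, 1], [40, 6.5, 0, -0.001, -0.001, 0.006, 1], [40, 6.5, 0, -0.001, -0.001, 0.006, 1], [40, 6, 0, -0.001, -0.001, 0.006, 1], [38, 6, 0, -0.001, -0.001, 0.006, 1], [25, 4, 0, 0, 0, 0, 1], [0, 0, 0, 0, 0, 0, 1]]]'

```text
time_s: 26.95
tcp_pos: [0.5607, 0.3216, 0.2686]
orientation: [0.734, 0.679, -0.013, -0.004]
ft_force: [0.3, -0.1, -0.3]
width: 0.0852
```

```bash
python3 - <<'E'
from h import *
print(sense()['tcp_pos'],yaw(),sense()['q'])
o=pix(["lid_handle","bolt_knob","lid_lug","claw"],("wrist",),save="k")
for n,z in(("lid_handle",.15),("bolt_knob",.124),("lid_lug",.095),("claw",.11)):
    im,r=o["wrist",n];print(n,r,[atz(im,x[0],z).round(4) for x in r])
r=silhouettes("wrist","lid_handle")
print([(x["p"],x["box"]) for x in r])
E
```

```text
[0.56070652 0.32161995 0.26862439] -4.5129150245193435 [0.50199919 0.43144313 1.29875587 0.00202505 1.43938684 0.58030335]
lid_handle [([327.4, 218.3], 0.73)] [array([0.5659, 0.3351, 0.15  ])]
bolt_knob [([317.2, 417.0], 0.67)] [array([0.5449, 0.1585, 0.124 ])]
lid_lug [([318.2, 305.0], 0.81)] [array([0.5521, 0.2477, 0.095 ])]
claw [([319.2, 310.8], 0.67)] [array([0.5533, 0.2496, 0.11  ])]
[(0.55, [228.9, 92.1, 422.9, 298.4])]
```

View pics/k_wrist.png

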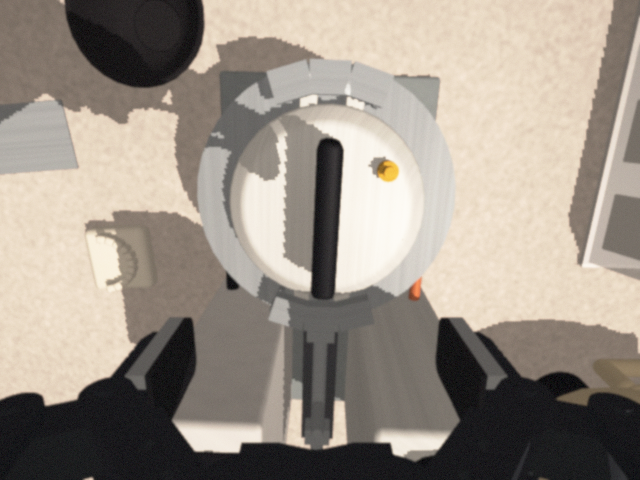

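```bash
python3 - <<'E'
from h import *
im=capture("wrist");c=im["color"].max(2)
m=np.zeros_like(c);m[130:302,300:350]=(c[130:302,300:350]<60)
n,l,st,ce=cv2.connectedComponentsWithStats(m);i=1+np.argmax(st[1:,4])
ys,xs=np.where(l==i);print(st[i])
P=np.array([atz(im,(x,y),.173)[:2] for x,y in zip(xs,ys)])
w,v=np.linalg.eigh(np.cov(P.T));d=v[:,1]*np.sign(v[1,1]);print(P.mean(0),np.degrees(np.arctan2(d[1],d[0]))-90,P[:,1].min(),P[:,1].max(),cv2.minAreaRect((P*1e4).astype(np.float32)))
plan([.566,.337,.175],-6.5,n=7)
E
```

```text
[ 311  135   30  159 3570]
[0.56516035 0.33963746] -6.814382582388717 0.28908038338017333 0.3860357344309523 ((5649.30029296875, 3375.5556640625), (972.82177734375, 140.97740173339844), 82.92660522460938)
dist [  5.  18. -96.] rot [-0.021  0.012  0.032] min rows 1.570167908242432 0.21509058453956964
[[[2.7,0.8,13.7,-0.003,0.002,0.005,1.0],[2.7,0.7,13.7,-0.003,0.002,0.005,1.0],[2.7,0.7,13.7,-0.003,0.002,0.005,1.0],[2.7,0.6,13.7,-0.003,0.002,0.005,1.0],[2.7,0.6,13.8,-0.003,0.002,0.005,1.0],[2.6,0.5,13.8,-0.003,0.002,0.005,1.0],[2.6,0.5,13.8,-0.003,0.002,0.005,1.0]]]
```

>>> apply_moves --moves '[[[3, 0.7, 16, -0.004, 0.002, 0.007, 1], [3, 0.7, 18, -0.004, 0.002, 0.007, 1], [3, 0.6, 18, -0.004, 0.002, 0.007, 1], [3, 0.6, 18, -0.004, 0.002, 0.007, 1], [2.5, 0.5, 18, -0.004, 0.002, 0.007, 1], [2, 0, 15, 0, 0, 0.005, 1], [0, 0, 10, 0, 0, 0, 1], [0, 0, 0, 0, 0, 0, 1], [0, 0, 0, 0, 0, 0, 1], [0, 0, 0, 0, 0, 0, 1]]]'

```text
time_s: 28.55
tcp_pos: [0.5669, 0.3314, 0.1601]
orientation: [0.751, 0.66, 0.003, 0.002]
ft_force: [1.2, 0.2, 0.2]
width: 0.0853
```

```bash
python3 - <<'E'
from h import *
print(sense()['tcp_pos'],yaw(),sense()["ft_force"])
plan([.565,.338,.134],-6.9,n=3)
E
```

```text
[0.56691096 0.33138843 0.16008409] -7.384778473670982 [1.24505274 0.21497154 0.23326807]
dist [ -2.   7. -26.] rot [ 0.007 -0.003 -0.008] min rows 0.43162774731542985 0.060836324918106616
[[[2.1,-1.0,8.7,0.002,-0.001,-0.003,1.0],[2.1,-0.9,8.7,0.002,-0.001,-0.003,1.0],[2.1,-0.9,8.7,0.002,-0.001,-0.003,1.0]]]
```

>>> apply_moves --moves '[[[2.2, -1, 8.7, 0.002, -0.001, -0.003, 1], [2.2, -0.9, 8.7, 0.002, -0.001, -0.003, 1], [2.2, -0.5, 8.7, 0.002, 0, 0, 1], [0, 0, 0, 0, 0, 0, 0], [0, 0, 0, 0, 0, 0, 0], [0, 0, 0, 0, 0, 0, 0], [0, 0, 0, 0, 0, 0, 0], [0, 0, 0, 0, 0, 0, 0], [0, 0, 0, 0, 0, 0, 0], [0, 0, 0, 0, 0, 0, 0]]]' --force 80

```text
time_s: 29.8
tcp_pos: [0.5659, 0.3391, 0.1327]
orientation: [0.749, 0.663, 0.001, 0.0]
ft_force: [0.5, 0.1, -0.3]
width: 0.0153
```

```bash
python3 - <<'E'
from h import *
s=sense();print(s['tcp_pos'],yaw(),s["ft_force"],s["moment"],s["width"],s["q"])
plan([.565,.338,.131],83,n=10,f=0)
E
```

```text
[0.56587868 0.33913036 0.13274918] -7.00862447722748 [ 0.54909738  0.10429132 -0.34880598] [-0.0174481   0.0791971   0.01111224] 0.015309853412920746 [5.22317155e-01 5.19356874e-01 1.49854567e+00 3.54245240e-04
 1.12124422e+00 6.44485656e-01]
dist [-1. -1. -2.] rot [ 0.003  0.    -1.571] min rows 0.036166501559967056 8.445950819683938
[[[-0.1,-0.1,0.2,0.0,0.0,-0.157,0],[-0.1,-0.1,0.2,0.0,0.0,-0.157,0],[-0.1,-0.1,0.2,0.0,0.0,-0.157,0],[-0.1,-0.1,0.2,0.0,0.0,-0.157,0],[-0.1,-0.1,0.2,0.0,0.0,-0.157,0],[-0.0,-0.1,0.2,0.0,0.0,-0.157,0],[-0.0,-0.1,0.2,0.0,0.0,-0.157,0],[0.0,-0.1,0.2,0.0,0.0,-0.157,0],[0.0,-0.1,0.2,0.0,0.0,-0.157,0],[0.1,-0.1,0.2,0.0,0.0,-0.157,0]]]
```

>>> apply_moves --moves '[[[0, 0, 0, 0, 0, -0.05, 0], [0, 0, 0, 0, 0, -0.05, 0], [0, 0, 0, 0, 0, -0.08, 0], [0, 0, 0, 0, 0, -0.08, 0], [0, 0, 0, 0, 0, -0.1, 0], [0, 0, 0, 0, 0, -0.1, 0], [0, 0, 0, 0, 0, -0.1, 0], [0, 0, 0, 0, 0, -0.1, 0], [0, 0, 0, 0, 0, -0.1, 0], [0, 0, 0, 0, 0, 0, 0]]]'

```text
time_s: 31.05
tcp_pos: [0.5641, 0.3386, 0.1328]
orientation: [0.441, 0.898, 0.0, -0.001]
ft_force: [-0.4, 0.6, -1.3]
width: 0.0149
```

```bash
python3 - <<'E'
from h import *
s=sense();print(s['tcp_pos'],yaw(),s["ft_force"],s["moment"],s["width"])
plan([.5655,.3385,.132],83,n=8,f=0)
E
```

```text
[0.56409872 0.3385531  0.13277888] 37.672183016453005 [-0.3595003   0.5775224  -1.30390087] [ 0.08730287 -0.09040241  0.12762969] 0.01493513061194431
dist [ 1. -0. -1.] rot [ 0.    -0.002 -0.791] min rows 0.02566521035562592 4.253340778444255
[[[-0.1,0.1,0.1,0.0,-0.0,-0.099,0],[-0.1,0.1,0.1,0.0,-0.0,-0.099,0],[-0.1,0.1,0.1,0.0,-0.0,-0.099,0],[-0.1,0.1,0.1,0.0,-0.0,-0.099,0],[-0.2,0.1,0.1,0.0,-0.0,-0.099,0],[-0.2,0.1,0.1,0.0,-0.0,-0.099,0],[-0.2,0.0,0.1,0.0,-0.0,-0.099,0],[-0.2,0.0,0.1,0.0,-0.0,-0.099,0]]]
```

>>> apply_moves --moves '[[[0, 0, 0, 0, 0, -0.1, 0], [0, 0, 0, 0, 0, -0.1, 0], [0, 0, 0, 0, 0, -0.1, 0], [0, 0, 0, 0, 0, -0.1, 0], [0, 0, 0, 0, 0, -0.1, 0], [0, 0, 0, 0, 0, -0.1, 0], [0, 0, 0, 0, 0, -0.1, 0], [0, 0, 0, 0, 0, -0.06, 0], [0, 0, 0, 0, 0, 0, 0], [0, 0, 0, 0, 0, 0, 0]]]'

```text
time_s: 32.3
tcp_pos: [0.5639, 0.3376, 0.1328]
orientation: [0.075, 0.997, -0.0, -0.001]
ft_force: [0.6, -0.1, -1.5]
width: 0.0154
```

```bash
python3 - <<'E'
from h import *
s=sense();print(s['tcp_pos'],yaw(),s["ft_force"],s["moment"],s["width"])
o=pix(["lid_handle","claw"],("wrist",),save="m")
for n in("lid_handle","claw"):
    im,r=o["wrist",n];print(n,r,[atz(im,x[0],.15).round(4) for x in r])
E
```

```text
[0.56393139 0.3376421  0.13277552] 81.41478576536339 [ 0.56085356 -0.14097793 -1.4500454 ] [ 0.06742065 -0.06983589  0.07850246] 0.015405479948393731
lid_handle [([316.0, 359.1], 0.61)] [array([0.5689, 0.3383, 0.15  ])]
claw [([108.5, 309.4], 0.62)] [array([0.5397, 0.2723, 0.15  ])]
```

View pics/m_wrist.png

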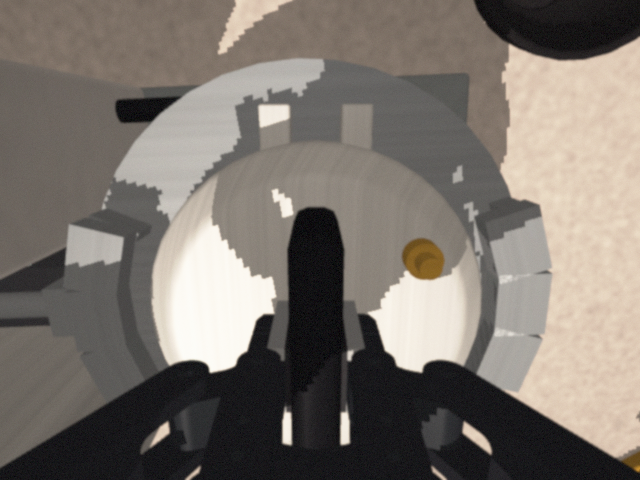

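The lid has turned about 88° and its lug (top, around (315,125)) is free midway between the claws. I'll lift it now.

>>> apply_moves --moves '[[[0, 0, -5, 0, 0, 0, 0], [0, 0, -10, 0, 0, 0, 0], [0, 0, -15, 0, 0, 0, 0], [0, 0, -20, 0, 0, 0, 0], [0, 0, -25, 0, 0, 0, 0], [0, 0, -30, 0, 0, 0, 0], [0, 0, -30, 0, 0, 0, 0], [0, 0, -30, 0, 0, 0, 0], [0, 0, -20, 0, 0, 0, 0], [0, 0, -10, 0, 0, 0, 0]]]' --force 100

```text
time_s: 33.7
tcp_pos: [0.5626, 0.3367, 0.3376]
orientation: [0.076, 0.997, -0.001, -0.003]
ft_force: [-0.1, -0.7, -5.1]
width: 0.0148
```

```bash
python3 - <<'E'
from h import *
s=sense();print(s['tcp_pos'],yaw(),s["ft_force"],s["moment"],s["width"],s["q"])
plan([.53,-.02,.34],30,n=10,f=0)
E
```

```text
[0.56255837 0.33667631 0.33762216] 81.32863399859077 [-0.0663926  -0.66138856 -5.0601157 ] [0.00911692 0.034859   0.0019405 ] 0.014839557905561145 [ 5.21222803e-01  4.18376051e-01  1.15227908e+00  1.09501552e-03
  1.57702191e+00 -8.98218167e-01]
dist [ -33. -357.    2.] rot [-0.005 -0.004  0.896] min rows 5.730674073834871 4.81648153667308
[[[-2.2,-35.8,-0.1,-0.001,-0.0,0.09,0],[-5.3,-35.4,-0.2,-0.001,-0.0,0.09,0],[-8.5,-34.8,-0.2,-0.001,-0.0,0.09,0],[-11.6,-33.9,-0.2,-0.001,-0.0,0.09,0],[-14.6,-32.7,-0.2,-0.001,-0.0,0.09,0],[-17.4,-31.3,-0.2,-0.001,-0.0,0.09,0],[-20.2,-29.6,-0.2,-0.001,-0.0,0.09,0],[-22.7,-27.7,-0.2,-0.001,-0.0,0.09,0],[-25.1,-25.5,-0.2,-0.001,-0.0,0.09,0],[-27.3,-23.2,-0.2,-0.001,-0.0,0.09,0]]]
```

>>> apply_moves --moves '[[[-2.2, -35.8, 0, 0, 0, 0.09, 0], [-5.3, -35.4, 0, 0, 0, 0.09, 0], [-8.5, -34.8, 0, 0, 0, 0.09, 0], [-11.6, -33.9, 0, 0, 0, 0.09, 0], [-14.6, -32.7, 0, 0, 0, 0.09, 0], [-17.4, -31.3, 0, 0, 0, 0.09, 0], [-20.2, -29.6, 0, 0, 0, 0.09, 0], [-22.7, -27.7, 0, 0, 0, 0.09, 0], [-25, -25.5, 0, 0, 0, 0.09, 0], [-27.3, -23.2, 0, 0, 0, 0.09, 0]]]'

```text
time_s: 34.95
tcp_pos: [0.5207, -0.0283, 0.3386]
orientation: [0.513, 0.858, -0.004, -0.004]
ft_force: [-0.2, -0.2, -4.6]
width: 0.0148
```

```bash
python3 - <<'E'
from h import *
s=sense();print(s['tcp_pos'],yaw(),s["ft_force"],s["width"])
m=[]
for c in("scene","side"):
    im=capture(c);r=silhouettes(c,"mat")
    for x in r[:2]:
        ys,xs=np.where(x["mask"])
        P=np.array([atz(im,(a,b),.004)[:2] for a,b in zip(xs,ys)]).astype(np.float32)
        print(c,x["p"],x["box"],P.mean(0),(P.min(0)+P.max(0))/2,P.max(0)-P.min(0))
plan([.510,-.378,.20],10,n=10,f=0)
E
```

```text
[ 0.52068479 -0.02825368  0.33860482] 28.294972084197894 [-0.1939654  -0.22425697 -4.62655288] 0.014764584449462468
scene 0.74 [126.7, 308.7, 223.7, 392.8] [ 0.5178264  -0.38327393] [ 0.5131206  -0.37984747] [0.23084727 0.2278772 ]
scene 0.15 [259.9, 247.4, 304.9, 316.3] [ 0.4610909  -0.05517074] [ 0.49937403 -0.05578678] [0.24825057 0.04600433]
side 0.68 [312.2, 312.1, 414.0, 339.5] [ 0.49022695 -0.1603085 ] [ 0.5455591  -0.15919757] [0.2479285  0.04998045]
side 0.67 [220.4, 238.0, 245.6, 258.9] [0.35082904 0.28625387] [0.35063446 0.2917726 ] [0.0653083  0.11008924]
dist [ -11. -351. -139.] rot [-0.01  -0.001  0.321] min rows 6.034861061660428 1.7286100429466293
[[[-30.4,-17.5,13.9,-0.001,-0.0,0.032,0],[-30.9,-16.6,13.9,-0.001,-0.0,0.032,0],[-31.4,-15.6,13.9,-0.001,-0.0,0.032,0],[-31.9,-14.6,13.9,-0.001,-0.0,0.032,0],[-32.3,-13.5,13.9,-0.001,-0.0,0.032,0],[-32.8,-12.5,13.9,-0.001,-0.0,0.032,0],[-33.1,-11.5,13.9,-0.001,-0.0,0.032,0],[-33.5,-10.4,13.9,-0.001,-0.0,0.032,0],[-33.8,-9.3,13.9,-0.001,-0.0,0.032,0],[-34.1,-8.3,13.9,-0.001,-0.0,0.032,0]]]
```

>>> apply_moves --moves '[[[-30.4, -17.5, 13, -0.001, 0, 0.032, 0], [-31, -16.6, 13, -0.001, 0, 0.032, 0], [-31.4, -15.6, 13, -0.001, 0, 0.032, 0], [-32, -14.6, 13, -0.001, 0, 0.032, 0], [-32.3, -13.5, 13, -0.001, 0, 0.032, 0], [-32.8, -12.5, 13, -0.001, 0, 0.032, 0], [-33, -11.5, 13, -0.001, 0, 0.032, 0], [-33.5, -10.4, 13, -0.001, 0, 0.032, 0], [-33.8, -9.3, 13, -0.001, 0, 0.032, 0], [-34, -8.3, 13, -0.001, 0, 0.032, 0]]]'

```text
time_s: 36.4
tcp_pos: [0.5181, -0.3743, 0.2041]
orientation: [0.637, 0.771, 0.005, -0.001]
ft_force: [0.6, -0.3, -5.9]
width: 0.0142
```

```bash
python3 - <<'E'
from h import *
s=sense();print(s['tcp_pos'],yaw(),s["ft_force"],s["width"])
plan([.512,-.379,.055],yaw(),n=10,f=0)
E
```

```text
[ 0.51813692 -0.37431823  0.20410396] 10.81407839297277 [ 0.6423869  -0.32402426 -5.85605833] 0.014191726179403712
dist [  -6.   -5. -149.] rot [ 0.006 -0.008  0.   ] min rows 2.3888579372371774 0.054865683268254764
[[[-0.5,-0.8,14.9,0.001,-0.001,0.0,0],[-0.5,-0.8,14.9,0.001,-0.001,0.0,0],[-0.4,-0.8,14.9,0.001,-0.001,0.0,0],[-0.4,-0.8,14.9,0.001,-0.001,0.0,0],[-0.4,-0.7,14.9,0.001,-0.001,0.0,0],[-0.4,-0.7,14.9,0.001,-0.001,0.0,0],[-0.4,-0.7,14.9,0.001,-0.001,0.0,0],[-0.4,-0.7,14.9,0.001,-0.001,0.0,0],[-0.4,-0.7,14.9,0.001,-0.001,0.0,0],[-0.4,-0.7,14.9,0.001,-0.001,0.0,0]]]
```

>>> apply_moves --moves '[[[-0.5, -0.8, 18, 0.001, -0.001, 0, 0], [-0.5, -0.8, 20, 0.001, -0.001, 0, 0], [-0.4, -0.8, 20, 0.001, -0.001, 0, 0], [-0.4, -0.8, 20, 0.001, -0.001, 0, 0], [-0.4, -0.7, 20, 0.001, -0.001, 0, 0], [-0.4, -0.7, 18, 0, 0, 0, 0], [-0.4, -0.7, 14, 0, 0, 0, 0], [-0.4, -0.7, 8, 0, 0, 0, 0], [0, 0, 4, 0, 0, 0, 0], [0, 0, 0, 0, 0, 0, 0]]]'

```text
time_s: 37.65
tcp_pos: [0.5198, -0.3731, 0.0545]
orientation: [0.633, 0.774, 0.003, -0.002]
ft_force: [-0.8, 0.5, -5.1]
width: 0.015
```

```bash
python3 - <<'E'
from h import *
s=sense();print(s['tcp_pos'],yaw(),s["ft_force"],s["width"])
plan([.512,-.379,.042],yaw(),n=10,f=0)
E
```

```text
[ 0.51976504 -0.37314659  0.05452446] 11.387511901682178 [-0.84578802  0.47763817 -5.13266094] 0.015047064112508383
dist [ -8.  -6. -13.] rot [ 0.001 -0.007  0.   ] min rows 0.2536997851254274 0.039365849584595485
[[[-0.4,-0.9,1.2,0.0,-0.001,0.0,0],[-0.4,-0.9,1.2,0.0,-0.001,0.0,0],[-0.4,-0.9,1.2,0.0,-0.001,0.0,0],[-0.4,-0.9,1.2,0.0,-0.001,0.0,0],[-0.4,-0.9,1.3,0.0,-0.001,0.0,0],[-0.4,-0.9,1.3,0.0,-0.001,0.0,0],[-0.4,-0.9,1.3,0.0,-0.001,0.0,0],[-0.4,-0.9,1.3,0.0,-0.001,0.0,0],[-0.4,-0.9,1.3,0.0,-0.001,0.0,0],[-0.4,-0.9,1.3,0.0,-0.001,0.0,0]]]
```

>>> apply_moves --moves '[[[-3, -6, 0, 0, -0.005, 0, 0], [-2, -5, 3, 0, 0, 0, 0], [0, 0, 4, 0, 0, 0, 0], [0, 0, 4, 0, 0, 0, 0], [0, 0, 2.5, 0, 0, 0, 0], [0, 0, 2, 0, 0, 0, 0], [0, 0, 0, 0, 0, 0, 0], [0, 0, 0, 0, 0, 0, 0], [0, 0, 0, 0, 0, 0, 0], [0, 0, 0, 0, 0, 0, 0]]]'

```text
time_s: 38.9
tcp_pos: [0.5104, -0.3819, 0.042]
orientation: [0.634, 0.774, 0.001, 0.002]
ft_force: [-0.1, -0.2, -3.3]
width: 0.0147
```

```bash
python3 - <<'E'
from h import *
s=sense();print(s['tcp_pos'],yaw(),s["ft_force"],s["width"])
im=capture("side");im2=capture("scene")
v=np.zeros((600,800,3),np.uint8)
v[:400]=cv2.resize(im["color"][240:440,240:640,::-1],(800,400),interpolation=cv2.INTER_CUBIC);v[400:,:300]=im2["color"][220:420,80:380,::-1];cv2.imwrite("pics/n.png",v)
E
```

```text
[ 0.51042733 -0.38188252  0.04198914] 11.380738345146556 [-0.10930396 -0.16881349 -3.25899814] 0.014667684036677708
```

View pics/n.png

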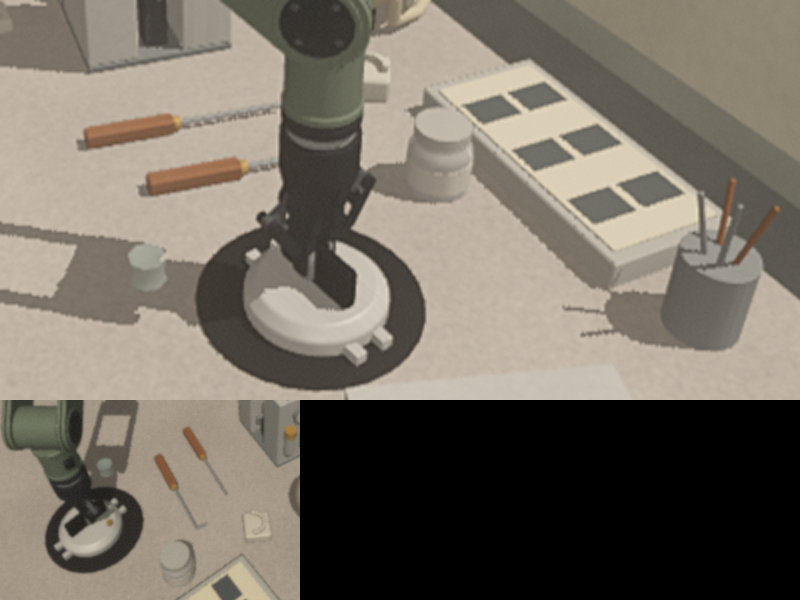

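The lid is centred on the mat and touching it, with part of its weight off the arm. I'll press slightly, release and rise.

>>> apply_moves --moves '[[[0, 0, 1.5, 0, 0, 0, 0], [0, 0, 1, 0, 0, 0, 0], [0, 0, 0, 0, 0, 0, 0], [0, 0, 0, 0, 0, 0, 0.3], [0, 0, 0, 0, 0, 0, 0.5], [0, 0, 0, 0, 0, 0, 0.6], [0, 0, 0, 0, 0, 0, 0.6], [0, 0, -20, 0, 0, 0, 0.6], [0, 0, -40, 0, 0, 0, 0.6], [0, 0, -50, 0, 0, 0, 0.6]]]'

```text
time_s: 40.25
tcp_pos: [0.5092, -0.3811, 0.1498]
orientation: [0.634, 0.774, 0.001, -0.001]
ft_force: [0.5, 0.1, -0.2]
width: 0.0513
```

>>> apply_moves --moves '[[[0, 0, -40, 0, 0, 0, 0.6], [0, 0, -30, 0, 0, 0, 0.6], [0, 0, -20, 0, 0, 0, 0.6], [0, 0, 0, 0, 0, 0, 0.6], [0, 0, 0, 0, 0, 0, 0.6], [0, 0, 0, 0, 0, 0, 0.6], [0, 0, 0, 0, 0, 0, 0.6], [0, 0, 0, 0, 0, 0, 0.6], [0, 0, 0, 0, 0, 0, 0.6], [0, 0, 0, 0, 0, 0, 0.6]]]'

```text
time_s: 41.5
tcp_pos: [0.5093, -0.3814, 0.2431]
orientation: [0.634, 0.774, 0.001, 0.001]
ft_force: [-0.1, -0.1, -0.6]
width: 0.0512
```

```bash
python3 - <<'E'
from h import *
s=sense();print(s["time_s"],s['tcp_pos'],s["ft_force"],s["width"])
o=pix(["lid_handle","bolt_knob","hook_bend","hook_grip","mat"],("side","scene"))
for n,z in(("lid_handle",.059),("bolt_knob",.124),("hook_bend",.011),("hook_grip",.011),("mat",0)):
    for c in("side","scene"):
        im,r=o[c,n];print(n,c,r[:1],[atz(im,x[0],z).round(3) for x in r[:1]])
im=capture("side");im2=capture("scene")
v=np.zeros((600,800,3),np.uint8)
v[:400]=cv2.resize(im["color"][200:400,220:620,::-1],(800,400),interpolation=cv2.INTER_CUBIC);v[400:,:400]=im2["color"][220:420,80:480,::-1];cv2.imwrite("pics/o.png",v)
E
```

```text
41.5 [ 0.50929547 -0.38137153  0.2431236 ] [-0.12348105 -0.14490231 -0.58479078] 0.05120315566382225
lid_handle side [([399.8, 370.1], 0.79)] [array([ 0.514, -0.388,  0.059])]
lid_handle scene [([166.2, 335.7], 0.56)] [array([ 0.512, -0.384,  0.059])]
bolt_knob side [([311.6, 218.1], 0.51)] [array([0.545, 0.156, 0.124])]
bolt_knob scene [] []
hook_bend side [([413.7, 313.8], 0.59)] [array([ 0.663, -0.192,  0.011])]
hook_bend scene [([275.7, 346.3], 0.88)] [array([ 0.662, -0.189,  0.011])]
hook_grip side [([337.1, 329.6], 0.73)] [array([ 0.475, -0.172,  0.011])]
hook_grip scene [([243.9, 291.8], 0.67)] [array([ 0.478, -0.168,  0.011])]
mat side [([301.3, 206.5], 0.18)] [array([0.625, 0.463, 0.   ])]
mat scene [] []
```

View pics/o.png

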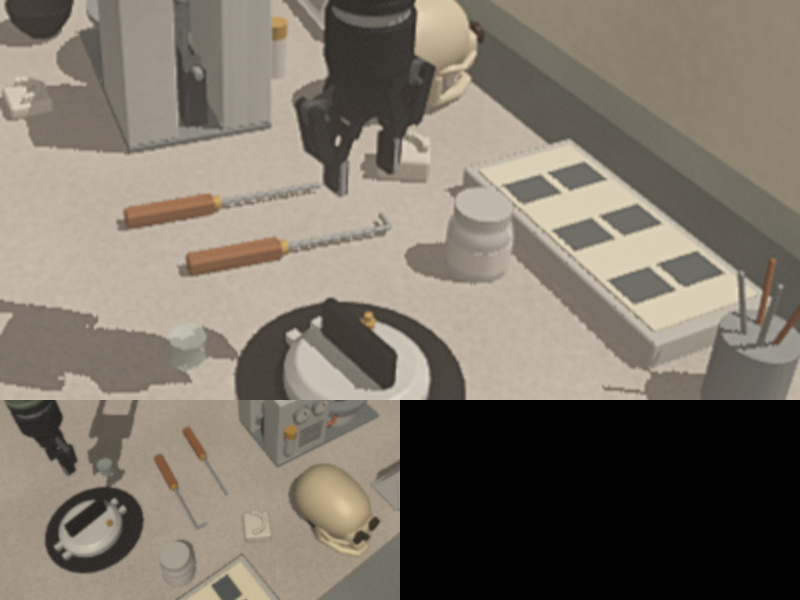

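All good: lid upright and central on the mat, rod flat, bolt back, gripper clear.

```bash
python3 -c "
from workcell import hand_in
print(hand_in())"
```

```text
the job is handed in; nothing more can be done
None
```

The job is done and handed in at about 41.5 s of the 72 s allowed; `hand_in` gives no verdict.

I drew the bolt back to its stop with the hooked rod and laid the rod back where it had been. I then turned the lid about 88° anticlockwise, lifted it over the boxes and lowered it on to the mat, releasing it only once it was resting there.

What the last checks showed:
- **Lid:** right way up, its centre at about (0.513, -0.386). That is roughly 7 mm from the mat's centre at (0.512, -0.379), against 30 mm allowed.
- **Rod:** flat on the bench, with the handle and hook positions from both cameras agreeing at 11 mm height.
- **Bolt:** the knob was last measured at (0.545, 0.156) from the side camera, about 28 mm or more back. More pull gave no travel. The scene camera could not see the knob at the end.
- **Bystanders and gripper:** those in view in the last pictures look undisturbed, though I did not measure them again. The gripper stands clear of everything, about 0.24 m above the bench.

Two readings disagreed. My estimate of the base plate's angle was -4.7° from the boxes, while the handle bar seen from the wrist gave -6.9°. The hook's path at the bolt stop came out about 4 mm longer than the nominal 30 mm. Neither affected the result.

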